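# Draw the dye tubes out of the staining hood

### The arm

A 6-joint arm with a two-finger parallel gripper is mounted at the origin on a cart in front of the work surface, level with it; the furniture and walls round the work are solid. World frame = base frame: x ahead of the robot, y to its left, z up, the work surface at z = 0. Lengths are in m, angles in degrees, forces in N, time in s.
With the tool pointing down it reaches from about 0.4 to 0.825 m from the base axis. Payload 7 kg.
Tool frame: the origin (TCP) lies midway between the tips of the shut fingers; the grasp point (between the pads) lies 19 mm behind it (ctrl.grasp_offset is the distance from the TCP to the grasp point, in m); z points along the fingers, x is the direction in which the jaws open and shut, and the axes are right-handed (so a half turn about z gives the same grasp; the last joint's range is limited). The gripper opens to 88 mm and grips with 3 to 60 N. Pads are 19 mm wide; open, the fingers measure 130 mm over their backs; the gripper's body (78 mm by 193 mm) begins 47 mm behind the grasp point.
Start: joints at [90.705, 20.546, 0.682, 0, -70.136, -16.507], TCP at [0.184, 0.649, 0.227] pointing down, gripper open.
Joint ranges: [-176.03, 176.03], [-82.01, 121.73], [-58.28, 71.71], [-173.87, 95.51], [-174.79, -0.11], [-173.66, 173.66]. Speed limits (degrees/s): [136.94, 136.94, 172.46, 180, 180, 180].

### API

Orientations are given as [roll, pitch, yaw] about the fixed x, y, z axes, in that order (R = Rz(yaw) Ry(pitch) Rx(roll)).
In Python, from plant import sensors, snapshot, order, ctrl gives the robot as it stands.
- The arm moves only by the tool send_rows, never from a script. Its argument "commands" is a list of rows, each a list of 3 entries, a list of its own where there are three numbers: the closure, from 0 (fully open) to 1 (shut), then the shift along the world's x, y, z in units of 0.25 m (1.0 is 0.25 m), then the turn, a rotation vector about the world's x, y, z in units of 360 degrees (1.0 is 360 degrees). In form: [[hand, [x, y, z], [ax, ay, az]], ...]. A call has 1 to 12 rows; each row shifts and turns the pose as measured when the row begins; what a row does not reach is not made up. A row lasts 1/10 s, in which the tool goes at most 50 mm and 8.59 degrees, less where a joint would pass 70% of its speed; a pose out of reach is approached as far as the arm can. A call with a number of a shift or a turn outside -1 to 1 is refused whole. A call with a gripper value outside its range is refused whole. The fingers move at their own pace and stop on an object; the grip force is fixed at half the most. Time passes only in rows, so rows that do not move let the fingers close. It gives the time, the measured TCP pose, the force and the opening at its end, in the units of the state.
- sensors.get_obs(): the state, without advancing time (a new reading comes with each control period).
- snapshot(name): name is "scene" or "top" or "wrist"; returns a dict with "color" (384x512x3 uint8, blue, green, red), "z_map" (384x512 float32, m along the optical axis (not along the pixel's ray), 0 where there is no reading), "mtx" (3x3 intrinsics, pixels), "k1" (the pictures are not rectified: a ray, as slopes to the right and down, at radius r is drawn at 1 + k1 r^2 times it, then the intrinsics apply), "xyz" and "attitude" of the camera in the world. Camera axes: x right, y down, z forward; pixel columns grow to the right and rows downward; lengths in m; the calibration is good to about 2 mm. A picture is of the moment at which its call begins.
- order.close_job(): hands the job in, once; it reports no verdict.
The state is a dict: "clock": time; "joint_pos": joint angles; "qvel": joint speeds; "tau": joint torques, N m; "tool_pos": TCP position; "orientation": TCP orientation; "force": force on the tool from outside, world axes, zero at the start; "moment": the same for the moment, N m; "opening": finger opening in m.
Only numpy, scipy, OpenCV 4.12 (cv2) and the standard library are available. Lean on these libraries where they do the work, as an engineer would, in place of code of your own. Each camera call takes 0.05 s, during which the arm holds its last target.

### The job

Raise the sash of the small staining hood by its black finger pull until it stays up by itself, reach under it and slide the blue tray with the tube rack straight out until the whole tray stands on the bench in front of the sash, then push the sash fully down again. Keep the rack standing in its tray, and leave the bottle, the beaker and the timer where they are.

Things in the scene. Friction and masses are not known exactly. Their poses are not given: they have to be found in the camera images.
- hood: white staining hood with clear sides and no floor, fixed, 320 wide, 210 deep, 284 high (guides 334 mm). Origin on the bench under its middle; z up, -x its open front, +y its left. In its frame: guides' front x = -0.112, sash rail x = -0.105 to -0.093, pull out to x = -0.141, clear inside back to x = 0.090 and y = -0.147 to 0.147; passage between the sash stops y = -0.125 to 0.125
- sash (a joint): lift of the clear sash (about 0.3 kg) in m, straight up: 0 = on its stops (lower edge 40 mm above the bench), 0.165 = top stop. Let go below 0.11 it sinks shut by itself (about 0.2 m/s); from 0.12 up, spring brake shoes hold it by friction. Lifting takes about 4 N, about 12 N in the brake (from 0.11 up). Pushed down with about 5 N it leaves the brake, then sinks shut on its own
- sash_pull (a point): middle of the front edge (a 10 mm bead; this point is its centre) of the black finger pull: a level ledge 70 mm wide along the hood's y, 6 mm thick, standing 36 mm out from the sash's aluminium bottom rail. Free space under it is 36 mm deep. It is 45 mm above the sash's lower edge (85 mm above the bench when shut; the rail reaches 40 mm lower than the ledge) and rises with the sash
- tray: open blue plastic spill tray, loose, 140 deep (own x) by 170 wide (own y) by 45 mm high with a rounded 8 mm rim, walls and floor 4 mm; about 0.22 kg. Origin: middle of its underside; own -x is its front, z up. It stands just behind the sash and is higher than the gap under the shut sash
- tray_front (a point): on top of the middle of the tray's front wall (68 mm in front of the tray's origin, 45 mm above its underside); between this wall and the rack about 45 mm of the tray floor is free, room for finger tips to hook the wall from inside
- rack: orange microtube rack with white tubes, loose in the rear of the tray, 110 mm long (own x, lies across the tray) by 73 mm by 49 mm with its tubes, 0.09 kg. Origin: middle of its underside; own z up
- bottle: white reagent bottle with blue cap, 68 mm diameter, 110 mm high, left of the hood; origin: middle of its underside
- beaker: grey plastic beaker, 72 mm diameter, 90 mm high, in front of the hood's left side; origin: middle of its underside
- bench_timer: white bench timer with red buttons, 66 x 66 x 18 mm, near the bench edge on the right; origin: middle of its underside

How it is judged (in metres and radians):
On the way, in this order (a step that is already met when the one before it is completed fails the run):
1. the sash stands open (lifted at least 0.115 m) and stays up by itself, untouched by the robot, for half a second (value of joint sash above 0.115 m and contact force between sash and the fingers below 0.2 N and contact force between sash and the arm below 0.2 N), for 0.5 s.
2. with the sash still open, the whole tray is in front of it (value of joint sash above 0.1 m and x of tray in the frame of hood below -0.174 m), for 0.2 s.
At the end, for the whole second after the job is handed in: the sash is down on its stops (lift under 8 mm); the tray rests flat on the bench with its middle more than 174 mm in front of the hood's origin, so that its rear wall is in front of the sash; the rack stands upright on the tray's floor; all is at rest (value of joint sash below 0.008 m and x of tray in the frame of hood below -0.174 m and height (world z) of tray between -0.006 and 0.006 m and angle between tray's own z axis and vertical below 0.06 rad and angle between rack's own z axis and vertical below 0.15 rad and horizontal distance between rack and tray below 0.055 m and z of rack in the frame of tray below 0.012 m and linear speed of tray below 0.02 m/s); the robot touches nothing.
It fails at once if the bottle, the beaker or the timer was pushed more than 30 mm away (distance of any of bottle, beaker, bench_timer from where it was at the start of the episode above 0.03 m).
It fails at once if the tube rack was tipped over (angle between rack's own z axis and vertical above 0.5 rad).
It also fails if it takes over 70 s, if anything falls off the work surface, if the arm or the gripper's body presses on something with over 40 N, if the wrist force passes 120 N, or if a joint passes its speed limit or range.

## Working session

There is one attempt and no reset: what is moved stays moved. The work goes in short steps, Python scripts to look and compute and a tool call to move; the robot and the scene stay as the last step left them, time stands still between calls to the robot, and variables do not carry over. Pictures are saved under pics/ and viewed, and the job is handed in when it is done.

Besides the shell and the picture viewer there is one more tool, called after "Request:" in YAML: its name, and indented under it one key for each argument. send_rows: Moves the arm, as the interface text tells. Its arguments: {"type":"object","properties":{"commands":{"type":"array","items":{"type":"array"}}},"required":["commands"]}

```bash
ls; mkdir -p pics; python3 - <<'E'
from plant import sensors, snapshot, order, ctrl
import cv2,numpy as np
o=sensors.get_obs(); print({k:np.round(v,3) for k,v in o.items()}, ctrl.grasp_offset)
for n in("scene","top","wrist"):
    s=snapshot(n); cv2.imwrite(f"pics/{n}0.png",s["color"]); np.savez(f"pics/{n}0.npz",**s)
    print(n,s["xyz"],s["attitude"],s["mtx"].tolist(),s["k1"])
E
```

```text
pics
{'clock': np.float64(0.0), 'joint_pos': array([ 9.0705e+01,  2.0590e+01,  6.3500e-01, -2.0000e-02, -7.0137e+01,
       -1.6507e+01]), 'qvel': array([ 0.108,  0.018,  0.019, -0.002, -0.031, -0.122]), 'tau': array([ 2.0000e-03, -5.8272e+01,  2.9305e+01,  6.9970e+00,  7.0000e-03,
       -0.0000e+00]), 'tool_pos': array([0.184, 0.649, 0.226]), 'orientation': array([-1.79992e+02, -9.30000e-02, -1.05809e+02]), 'force': array([-0.073,  0.119,  0.204]), 'moment': array([ 0.017, -0.021,  0.006]), 'opening': np.float64(0.087)} 0.0188
scene [ 0.25519232 -0.44261979  1.02413042] [-145.17215167   -0.52883531  -29.26278216] [[351.7063943017557, 0.0, 251.2403454826022], [0.0, 351.7063943017557, 189.78106126320853], [0.0, 0.0, 1.0]] -0.07863856661292931
top [-0.1102302  -0.08315553  1.02080508] [-143.60078456   -0.17365739  -72.8359041 ] [[358.1530584361211, 0.0, 258.84254443711524], [0.0, 358.1530584361211, 190.0974459915702], [0.0, 0.0, 1.0]] -0.008543848391274098
wrist [0.26009961 0.62633081 0.38337314] [ 1.62592514e+02 -9.08688959e-02 -1.05877735e+02] [[293.2328987740694, 0.0, 259.0855936855723], [0.0, 293.2328987740694, 196.30985748539467], [0.0, 0.0, 1.0]] -0.05974906809811128
```

View pics/scene0.png

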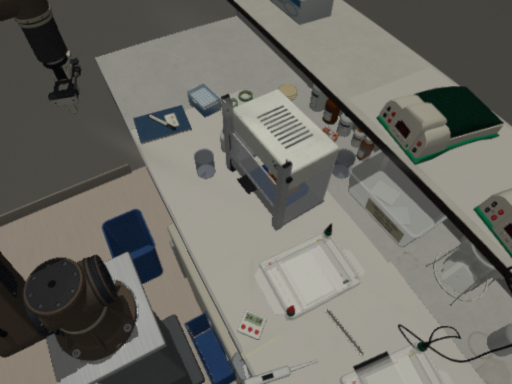

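View pics/top0.png

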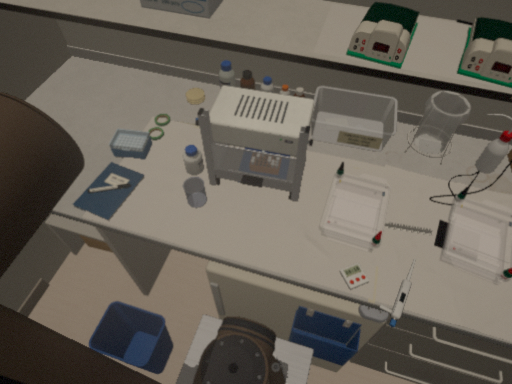

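View pics/wrist0.png

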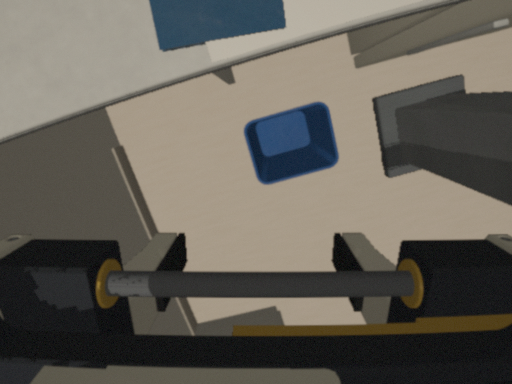

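The scene picture shows the hood's front with its guides at about (228,150) and (280,200) and the black pull at (247,184). The top picture shows the guides at (210,185) and (296,197) and the pull at (252,180). I'll enlarge both.

```bash
cat > h.py <<'E'
import numpy as np,cv2
from scipy.spatial.transform import Rotation as R
def load(n): return dict(np.load(f"pics/{n}.npz"))
def ray(s,u,v):
    K=s["mtx"];k=float(s["k1"]);xd=(u-K[0,2])/K[0,0];yd=(v-K[1,2])/K[1,1]
    x,y=xd,yd
    for _ in range(20):
        f=1+k*(x*x+y*y); x,y=xd/f,yd/f
    d=R.from_euler('xyz',s["attitude"],degrees=True).apply([x,y,1.]); return s["xyz"],d
def atz(s,u,v,z):
    c,d=ray(s,u,v); return c+d*(z-c[2])/d[2]
def depth(s,u,v):
    c,d=ray(s,u,v); return c+d*s["z_map"][int(round(v)),int(round(u))]
def tri(obs):
    A=np.zeros((3,3));b=np.zeros(3)
    for s,u,v in obs:
        c,d=ray(s,u,v);d=d/np.linalg.norm(d);P=np.eye(3)-np.outer(d,d);A+=P;b+=P@c
    p=np.linalg.solve(A,b)
    e=[np.linalg.norm(np.cross(p-ray(s,u,v)[0],ray(s,u,v)[1]/np.linalg.norm(ray(s,u,v)[1]))) for s,u,v in obs]
    return p,np.round(e,4)
def proj(s,p):
    q=R.from_euler('xyz',s["attitude"],degrees=True).inv().apply(np.asarray(p)-s["xyz"])
    x,y=q[...,0]/q[...,2],q[...,1]/q[...,2];f=1+float(s["k1"])*(x*x+y*y)
    K=s["mtx"];return np.stack([x*f*K[0,0]+K[0,2],y*f*K[1,1]+K[1,2]],-1)
def snap(n,tag):
    from plant import snapshot
    s=snapshot(n);cv2.imwrite(f"pics/{tag}.png",s["color"]);np.savez(f"pics/{tag}.npz",**s);return s
def crop(s,u0,v0,w,h,k,out):
    c=s["color"][v0:v0+h,u0:u0+w];c=cv2.resize(c,None,fx=k,fy=k,interpolation=cv2.INTER_CUBIC)
    for i in range(0,w,20): cv2.putText(c,str(u0+i),(i*k,10),0,.35,(0,0,255),1);cv2.line(c,(i*k,12),(i*k,18),(0,0,255))
    for i in range(0,h,20): cv2.putText(c,str(v0+i),(0,i*k+4),0,.35,(0,0,255),1)
    cv2.imwrite(f"pics/{out}.png",c)
E
python3 - <<'E'
from h import *
crop(load("scene0"),185,80,160,150,4,"sc1");crop(load("top0"),170,75,150,140,4,"tc1")
E
```

```text
(no output)
```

View pics/sc1.png

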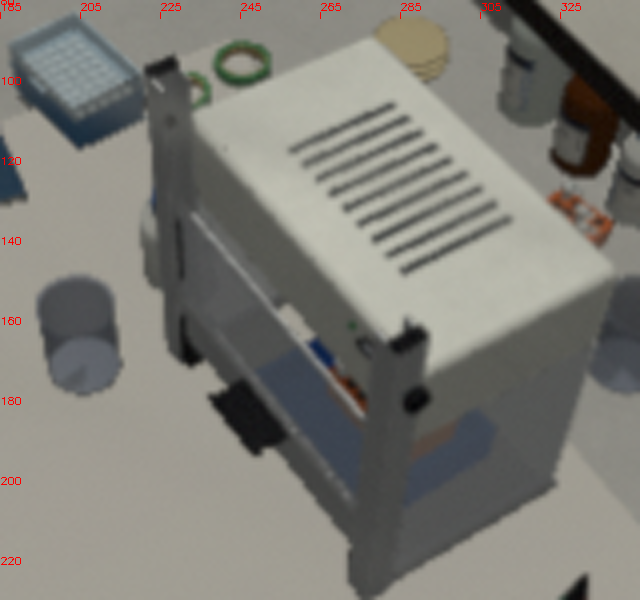

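View pics/tc1.png

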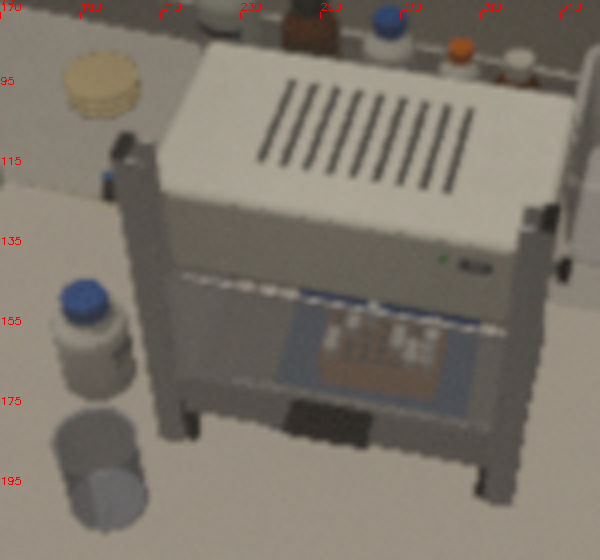

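```bash
python3 - <<'E'
from h import *
s=load("scene0");t=load("top0")
P=dict(backL=((278,89.3),(222.75,86.3)),backR=((338,147),(313.75,99.3)),pullL=((237.2,179.2),(240.9,182)),pullR=((249.5,193),(262,186)),
gL=((225,94.5),None),)
r={}
for k,(a,b) in P.items():
    if b is None: continue
    r[k],e=tri([(s,*a),(t,*b)]);print(k,r[k].round(4),e)
for a,b in(("backL","backR"),("pullL","pullR")):
    d=r[b]-r[a];print(np.linalg.norm(d),np.degrees(np.arctan2(d[1],d[0])))
for u,v in((247,187),(290,120),(276,215),(231,150)): print("sc",u,v,depth(s,u,v).round(4))
for u,v in((250,182),(252,110),(300,180),(208,150)): print("top",u,v,depth(t,u,v).round(4))
for (u,v) in ((274,227),): print(atz(s,u,v,0))
for (u,v) in ((211,184.5),(298,201),(292,199)): print(atz(t,u,v,0))
for n,(a,b) in dict(bot=((226,145),(193,160)),beak=((204,161),(196,193))).items(): pass
for im,n,u,v,z in((t,"beaker top",194,182,.09),(s,"beaker top",204,154,.09),(t,"bottle cap",191.5,149,.11),(t,"timer",354,276,.018),(s,"timer",252,324,.018)):print(n,atz(im,u,v,z).round(3))
E
```

```text
backL [0.7894 0.3173 0.2728] [0.0005 0.0005]
backR [0.8013 0.0147 0.2826] [0.0005 0.0005]
pullL [0.5626 0.1833 0.0858] [0.0008 0.0008]
pullR [0.5701 0.1137 0.085 ] [0.0013 0.0013]
0.3030092890530531 -87.7481520208121
0.06998251781389496 -83.84361222431812
sc 247 187 [0.5743 0.1376 0.0882]
sc 290 120 [0.7401 0.1708 0.282 ]
sc 276 215 [0.6014 0.0011 0.0888]
sc 231 150 [0.5944 0.288  0.1089]
top 250 182 [0.5694 0.1542 0.0897]
top 252 110 [0.6951 0.1852 0.2833]
top 300 180 [ 0.599  -0.0038  0.1243]
top 208 150 [0.5785 0.2942 0.1892]
[0.60434782 0.00704678 0.        ]
[0.58261763 0.30691731 0.        ]
[ 0.60523618 -0.0074209   0.        ]
[0.60727306 0.01449286 0.        ]
beaker top [0.515 0.33  0.09 ]
beaker top [0.511 0.332 0.09 ]
bottle cap [0.631 0.386 0.11 ]
timer [ 0.379 -0.23   0.018]
timer [ 0.385 -0.234  0.018]
```

```bash
python3 - <<'E'
from h import *
for n in("scene0","top0"):
    s=load(n);pts=[]
    for v in range(70,230):
        for u in range(180,345):
            if s["z_map"][v,u]>0: pts.append(depth(s,u,v))
    p=np.array(pts)
    q=p[(abs(p[:,2]-.283)<.006)&(p[:,0]>.5)]
    # robust rect: erode outliers
    r=cv2.minAreaRect(q[:,:2].astype(np.float32));print(n,len(q),r)
    yaw=np.radians(4.5);ax=np.array([np.cos(yaw),np.sin(yaw)]);ay=np.array([-ax[1],ax[0]])
    # front points: guides
    lo=p[(p[:,2]>.02)&(p[:,2]<.27)]
    for y0,y1 in((.27,.33),(-.03,.03)):
        g=lo[(lo[:,1]>y0)&(lo[:,1]<y1)&(lo[:,0]>.55)&(lo[:,0]<.63)]
        print(len(g),np.percentile(g[:,0],[2,10,30,50]).round(4) if len(g) else '', np.median(g[:,1]))
    f=p[(p[:,2]>.2)&(p[:,2]<.265)&(p[:,1]>.04)&(p[:,1]<.26)&(p[:,0]<.68)]
    c=np.polyfit(f[:,1],f[:,0],1);print("front panel",len(f),c,-np.degrees(np.arctan(c[0])),np.std(f[:,0]-np.polyval(c,f[:,1])))
    tr=p[(p[:,2]<.06)&(p[:,2]>.03)&(p[:,0]>.62)];print(len(tr))
E
```

```text
scene0 4411 ((0.6929522156715393, 0.15341810882091522), (0.21032854914665222, 0.34122204780578613), 2.994326591491699)
562 [0.5803 0.5815 0.5832 0.5943] 0.2924938468022195
549 [0.5995 0.6002 0.6011 0.603 ] -0.005593317261603503
front panel 667 [-0.05414211  0.62380659] 3.0990887669318083 0.006100522287915837
932
top0 3871 ((0.6916922926902771, 0.1598820835351944), (0.2118074744939804, 0.3447238504886627), 3.8631043434143066)
766 [0.5771 0.5785 0.5801 0.5835] 0.29052993323692644
582 [0.5957 0.5967 0.5979 0.5989] 0.010534203641974826
front panel 1199 [-0.06242516  0.62328903] 3.5720630036439296 0.0056603527164095216
1123
```

Request:
send_rows:
  commands:
    - [1,[0.05,-0.1,0.04],[0,0,-0.022]]
    - [1,[0.05,-0.1,0.04],[0,0,-0.022]]
    - [1,[0.05,-0.1,0.04],[0,0,-0.022]]
    - [1,[0.05,-0.1,0.04],[0,0,-0.022]]
    - [1,[0.05,-0.1,0.04],[0,0,-0.022]]
    - [1,[0.05,-0.1,0.04],[0,0,-0.022]]
    - [1,[0.05,-0.1,0],[0,0,-0.022]]
    - [1,[0.05,-0.1,0],[0,0,-0.022]]
    - [1,[0.05,-0.1,0],[0,0,-0.022]]
    - [1,[0.05,-0.1,0],[0,0,-0.022]]

```text
clock: 1.15
tool_pos: [0.3101, 0.39, 0.283]
orientation: [-179.9, -0.5, 172.1]
force: [0.1, 0.4, 0.2]
opening: 0.0133
```

Request:
send_rows:
  commands:
    - [1,[0.06,-0.11,0],[0,0,-0.022]]
    - [1,[0.06,-0.11,0],[0,0,-0.022]]
    - [1,[0.06,-0.11,0],[0,0,-0.022]]
    - [1,[0.06,-0.11,0],[0,0,-0.022]]
    - [1,[0.06,-0.11,0],[0,0,-0.022]]
    - [1,[0.06,-0.11,0],[0,0,-0.022]]
    - [1,[0.06,-0.11,0],[0,0,-0.022]]
    - [1,[0.06,-0.11,0],[0,0,-0.022]]
    - [1,[0.06,-0.11,0],[0,0,-0.022]]
    - [1,[0,0,0],[0,0,0]]

```text
clock: 2.15
tool_pos: [0.4479, 0.1282, 0.2826]
orientation: [-179.9, -0.5, 97.5]
force: [0.2, 0.0, 0.2]
opening: 0.0
```

```bash
python3 - <<'E'
from h import *
from plant import sensors
o=sensors.get_obs();print(o["joint_pos"].round(2),o["tool_pos"].round(4),o["orientation"].round(2))
s=snap("wrist","w1");print(s["xyz"],s["attitude"])
E
```

```text
[  39.8    -1.62  -18.9    -0.56  -72.56 -122.15] [0.4479 0.1282 0.2826] [-179.85   -0.54   97.48]
[0.36622317 0.11534661 0.44046409] [162.79471106  -0.54661277  97.41584245]
```

View pics/w1.png

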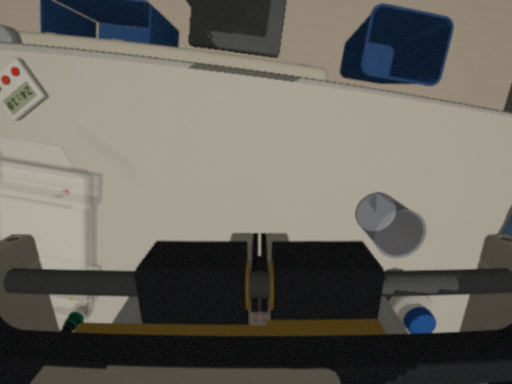

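The wrist view now shows only the bench behind the fingers: timer at (20,90), beaker at (390,225). The hood is hidden behind the hand. I'll use the fixed cameras for the hood work and tilt the tool next.

Request:
send_rows:
  commands:
    - [1,[0.03,0.01,-0.04],[0,0,-0.011]]
    - [1,[0.03,0.01,-0.04],[0.0013,-0.0208,0]]
    - [1,[0.03,0.01,-0.04],[0.0013,-0.0208,0]]
    - [1,[0.03,0.01,-0.04],[0.0013,-0.0208,0]]
    - [1,[0.03,0.01,-0.04],[0.0013,-0.0208,0]]
    - [1,[0.03,0.01,-0.04],[0.0013,-0.0208,0]]
    - [1,[0.03,0.01,-0.04],[0.0013,-0.0208,0]]
    - [1,[0,0,0],[0,0,0]]

```text
clock: 3.0
tool_pos: [0.5236, 0.1409, 0.2781]
orientation: [142.2, -0.3, 96.2]
force: [0.7, -0.5, 0.3]
opening: 0.0006
```

```bash
cat > st.py <<'E'
from h import *
from plant import sensors
H=np.array([.702,.156]);yaw=np.radians(3.6)
def show():
    o=sensors.get_obs();p=o["tool_pos"];d=p[:2]-H
    M=R.from_euler('xyz',o["orientation"],degrees=True).as_matrix()
    print("t",round(float(o["clock"]),2),"q",o["joint_pos"].round(1),"tcp",p.round(4),"hood",round(d@[np.cos(yaw),np.sin(yaw)],4),round(d@[-np.sin(yaw),np.cos(yaw)],4),"z",M[:,2].round(3),"x",M[:,0].round(3),"F",o["force"].round(1),"open",round(float(o["opening"]),3))
E
python3 - <<'E'
from st import *
show()
s=snap("scene","s2");crop(s,150,80,200,150,4,"s2c")
E
```

```text
t 3.0 q [  40.4  -14.3  -58.2   57.5  -23.8 -173.5] tcp [0.5236 0.1409 0.2781] hood -0.179 -0.0039 z [ 0.608  0.07  -0.791] x [-0.107  0.994  0.005] F [ 0.7 -0.5  0.3] open 0.001
```

View pics/s2c.png

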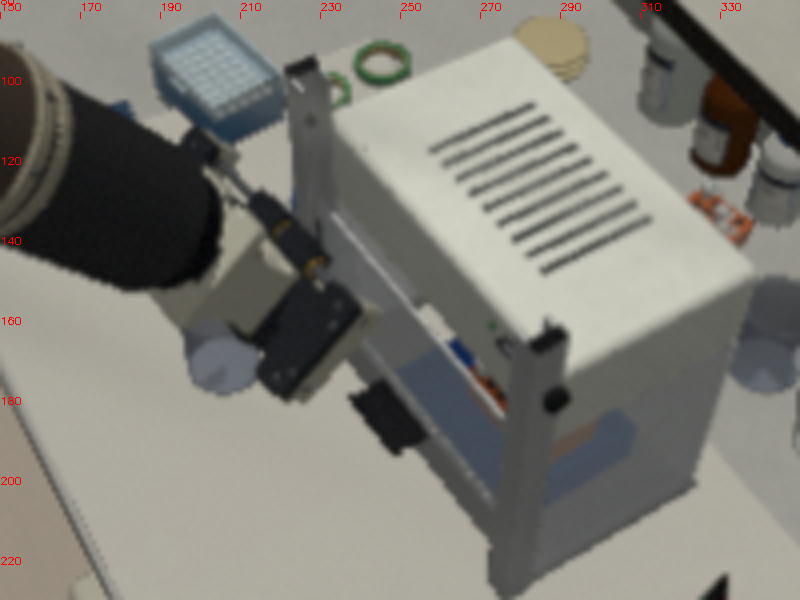

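```bash
cat > kin.py <<'E'
from h import *
def rx(a):return R.from_euler('x',a,degrees=True).as_matrix()
def ry(a):return R.from_euler('y',a,degrees=True).as_matrix()
def rz(a):return R.from_euler('z',a,degrees=True).as_matrix()
RT=None
def fk(q,P,s4=-1,s6=-1,rt=np.eye(3)):
    a1,c1,d1,a2,d4,a3,c4,c5,L=P
    A=rz(q[0]);B=A@ry(q[1]);C=A@ry(q[1]-q[2]);D=C@rx(s4*q[3]);E=D@ry(-q[4]) ;F=E@rx(s6*q[5])
    p=A@[a1,c1,d1]+B@[0,0,a2]+C@[d4,0,a3]+D@[0,c4,0]+E@[L,c5,0]
    return p,F@rt
E
python3 - <<'E'
from kin import *
from plant import sensors
from scipy.optimize import least_squares
o=sensors.get_obs()
D=[([90.705,20.59,.635,-.02,-70.137,-16.507],[.184,.649,.226],[-179.992,-.093,-105.809]),
([39.8,-1.62,-18.9,-.56,-72.56,-122.15],[.4479,.1282,.2826],[-179.85,-.54,97.48]),
(o["joint_pos"],o["tool_pos"],o["orientation"])]
for s4 in(1,-1):
  for s6 in(1,-1):
    Ms=[R.from_euler('xyz',d[2],degrees=True).as_matrix() for d in D]
    rts=[fk(d[0],np.zeros(9),s4,s6)[1].T@M for d,M in zip(D,Ms)]
    print(s4,s6,[np.round(R.from_matrix(rts[0].T@r).magnitude()*57.3,2) for r in rts]);
    if abs(R.from_matrix(rts[0].T@rts[2]).magnitude())<.02:
        print(rts[0].round(2))
        for f in(0,1):
            def res(P):
                r=np.concatenate([fk(d[0],P,s4,s6)[0]-d[1] for d in D]); return np.concatenate([r,1e-4*(P-[0,0,.2,.45,.45,0,0,0,.3])])
            r=least_squares(res,[0,0,.2,.45,.45,0,0,0,.3]);print(r.x.round(4),np.abs(r.fun[:9]).max())
E
```

```text
1 1 [np.float64(0.0), np.float64(148.4), np.float64(157.17)]
1 -1 [np.float64(0.0), np.float64(1.13), np.float64(114.55)]
-1 1 [np.float64(0.0), np.float64(148.72), np.float64(45.91)]
-1 -1 [np.float64(0.0), np.float64(0.0), np.float64(0.0)]
[[ 0. -0.  1.]
 [ 0.  1.  0.]
 [-1.  0.  0.]]
[ 0.0071 -0.0029  0.1896  0.6007  0.4551  0.0036 -0.0945 -0.0945  0.374 ] 0.00019467373434201019
[ 0.0071 -0.0029  0.1896  0.6007  0.4551  0.0036 -0.0945 -0.0945  0.374 ] 0.00019467373434201019
```

```bash
cat >> kin.py <<'E'
from scipy.optimize import least_squares
P0=np.array([.0071,-.0029,.1896,.6007,.4551,.0036,-.0945,-.0945,.374])
RTm=np.array([[0,0,1],[0,1,0],[-1,0,0.]])
LO=np.array([-176.03,-82.01,-58.28,-173.87,-174.79,-173.66]);HI=np.array([176.03,121.73,71.71,95.51,-.11,173.66])
Hh=np.array([.702,.156]);yw=np.radians(3.6)
ex=np.array([np.cos(yw),np.sin(yw),0]);ey=np.array([-np.sin(yw),np.cos(yw),0]);ez=np.array([0,0,1.])
def pose(hx,hy,z,t,flip,dyaw=0):
    p=np.append(Hh,0)+hx*ex+hy*ey+z*ez
    t=np.radians(t);a=np.radians(dyaw);fx=np.cos(a)*ex+np.sin(a)*ey;fy=np.cross(ez,fx)
    zt=np.sin(t)*fx-np.cos(t)*ez; xt=fy if not flip else -fy
    return p,np.stack([xt,np.cross(zt,xt),zt],1)
def ik(p,M,seeds):
    best=None
    for q0 in seeds:
        def res(q):
            a,b=fk(q,P0,rt=RTm); return np.concatenate([(a-p)*10,R.from_matrix(M.T@b).as_rotvec()*3])
        r=least_squares(res,np.clip(q0,LO+.1,HI-.1),bounds=(LO+.05,HI-.05),x_scale=30.)
        a,b=fk(r.x,P0,rt=RTm);e=(np.linalg.norm(a-p)*1000,np.degrees(R.from_matrix(M.T@b).magnitude()))
        if best is None or e[0]+e[1]<best[1][0]+best[1][1]: best=(r.x,e)
    return best
E
python3 - <<'E'
from kin import *
for flip in(0,1):
  for t in (30,45,55,65):
    for nm,hx,hz in(("lift0",-.12,.04),("lift1",-.12,.19),("hook",-.05,.02),("out",-.2,.02),("out2",-.25,.02)):
        p,M=pose(hx,0,hz,t,flip)
        sd=[[a,b,c,d,e,f] for a in(10,40) for b,c in((0,-40),(30,-20)) for d in(0,60,-60) for e in(-40,) for f in([-150] if not flip else[0,60])]
        q,e=ik(p,M,sd);print(flip,t,nm,q.round(0),np.round(e,1))
E
```

```text
0 30 lift0 [  27.   13.  -55.   63.   -7. -174.] [24.8 10.5]
0 30 lift1 [  33.    0.  -54.   59.  -17. -174.] [0.4 0.2]
0 30 hook [  23.   20.  -48.   66.   -6. -174.] [22.6 10.4]
0 30 out [  -4.   14.  -49. -158.   -4.   74.] [5.1 2.6]
0 30 out2 [  -4.   11.  -53. -152.   -5.   69.] [5.4 2.2]
0 45 lift0 [   6.   15.  -33. -117.   -0.   26.] [7.5 3.2]
0 45 lift1 [  28.   -3.  -56.   65.  -12. -174.] [29.3 12.1]
0 45 hook [   6.   22.  -26. -117.   -0.   25.] [6.2 3. ]
0 45 out [   7.   11.  -40. -114.   -0.   21.] [15.8  5.8]
0 45 out2 [   7.    6.  -44. -114.   -0.   21.] [19.2  6.2]
0 55 lift0 [   8.   13.  -32. -108.   -0.   15.] [26.3 10.6]
0 55 lift1 [  -1.   -1.  -40. -137.   -6.   50.] [0. 0.]
0 55 hook [   8.   20.  -25. -106.   -0.   13.] [23.6 10.6]
0 55 out [ -18.   21.  -58. -146.  -39.   77.] [26.4  8.3]
0 55 out2 [ -18.   12.  -58. -136.  -31.   66.] [34.8 10.1]
0 65 lift0 [ -17.   35.  -58. -154.  -64.   89.] [26.2  7. ]
0 65 lift1 [ -11.    7.  -58. -159.  -41.   80.] [0. 0.]
0 65 hook [   9.   19.  -24. -103.   -0.    9.] [42.3 18.7]
0 65 out [ -24.   27.  -58. -139.
[... 463 characters left out ...]
1 45 hook [ 12.  22. -24. -91.  -0. 174.] [8.7 6.5]
1 45 out [ 14.  11. -38. -93.  -0. 174.] [15.7  8.4]
1 45 out2 [ 15.   7. -43. -93.  -0. 174.] [18.8  9.1]
1 55 lift0 [ 13.  13. -31. -91.  -0. 174.] [25.9 12. ]
1 55 lift1 [ 13.  -0. -33. -91.  -0. 174.] [15.9  8.3]
1 55 hook [ 12.  20. -24. -90.  -0. 174.] [23.3 11.8]
1 55 out [ 14.   8. -38. -92.  -0. 174.] [35.9 14.3]
1 55 out2 [ 14.   4. -43. -93.  -0. 174.] [40.5 14.6]
1 65 lift0 [ 13.  11. -31. -91.  -0. 174.] [45.7 19.2]
1 65 lift1 [ 13.  -2. -33. -90.  -0. 174.] [22.2 10.5]
1 65 hook [ 12.  19. -24. -90.  -0. 174.] [41.9 19.4]
1 65 out [ 14.   5. -39. -91.  -0. 174.] [58.1 21.2]
1 65 out2 [ 14.  -0. -44. -92.  -0. 174.] [64.5 21. ]
```

```bash
cat > scan.py <<'E'
from kin import *
from multiprocessing import Pool
rng=np.random.default_rng(0)
sd0=[[a,b,c,d,e,f] for a in(-15,25) for b,c in((10,-45),) for d in(50,-150,0) for e in(-15,-50) for f in(-150,0,80)]
def job(a):
    nm,hx,hz,t,flip,dy=a
    p,M=pose(hx,0,hz,t,flip,dy)
    q,e=ik(p,M,sd0);return a,q.round(0),np.round(e,1)
if __name__=="__main__":
    J=[(nm,hx,hz,t,flip,dy) for nm,hx,hz in(("lift0",-.12,.04),("lift1",-.12,.19),("hook",-.05,.02),("out",-.2,.02),("out2",-.25,.02)) for flip in(0,1) for dy in(-30,0,30) for t in (0,10,20,30,40,50,60,70,80)]
    with Pool() as pl: out=pl.map(job,J)
    for nm in("lift0","lift1","hook","out","out2"):
        for flip in(0,1):
            for dy in(-30,0,30):
                print(nm,flip,dy,[ (a[3],q.astype(int).tolist()) for a,q,e in out if a[0]==nm and a[4]==flip and a[5]==dy and e[0]+e[1]<1])
E
nproc; time python3 scan.py
```

```text
4
lift0 0 -30 [(0, [33, 24, -22, 0, -44, -149]), (10, [38, 21, -36, 18, -31, -170]), (20, [34, 18, -53, 62, -20, 151])]
lift0 0 0 [(0, [33, 24, -22, 0, -44, -119]), (10, [36, 19, -35, 12, -27, -133]), (40, [-5, 17, -43, -150, -11, 67]), (50, [-10, 24, -58, -165, -42, 87])]
lift0 0 30 [(0, [33, 24, -22, 0, -44, -89]), (10, [33, 20, -30, 0, -30, -89]), (20, [33, 17, -38, -1, -15, -88]), (30, [32, 16, -40, -15, -4, -74]), (40, [16, 16, -30, -63, -13, -13]), (50, [-6, 20, -33, -99, -30, 39]), (60, [-19, 30, -40, -114, -49, 68]), (70, [-26, 43, -44, -119, -68, 87]), (80, [-29, 56, -44, -118, -85, 99])]
lift0 1 -30 [(0, [33, 24, -22, 0, -44, 31]), (10, [38, 21, -36, 18, -31, 10]), (20, [34, 18, -53, 62, -20, -29])]
lift0 1 0 [(0, [33, 24, -22, 0, -44, 61]), (10, [36, 19, -35, 12, -27, 47]), (40, [-5, 17, -43, -150, -11, -113]), (50, [-10, 24, -58, -165, -42, -93])]
lift0 1 30 [(0, [33, 24, -22, 0, -44, 91]), (10, [33, 20, -30, 0, -30, 91]), (20, [33, 17, -38, -1, -15, 92]), (30, [32, 16, -40, -15, -4, 106]), (40, [16, 16, -30, -63, -13, 167]), (50, [-6, 20, -33, -99, -30, -141]), (60, [-19
[... 3702 characters left out ...]
 -34, -128]), (10, [45, 11, -57, 24, -16, -154])]
out2 0 30 [(0, [41, 16, -40, 0, -34, -98]), (10, [42, 12, -49, 5, -19, -103]), (40, [5, 11, -41, -86, -18, 18]), (50, [-21, 22, -50, -109, -42, 67]), (60, [-37, 45, -58, -116, -65, 103]), (80, [-43, 82, -54, -107, -93, 135])]
out2 1 -30 [(0, [41, 16, -40, 0, -34, 22]), (10, [47, 13, -55, 27, -21, -8])]
out2 1 0 [(0, [41, 16, -40, 0, -34, 52]), (10, [45, 11, -57, 24, -16, 26])]
out2 1 30 [(0, [41, 16, -40, 0, -34, 82]), (10, [42, 12, -49, 5, -19, 77]), (40, [5, 11, -41, -86, -18, -162]), (50, [-21, 22, -50, -109, -42, -113]), (60, [-37, 45, -58, -116, -65, -77]), (80, [-43, 82, -54, -107, -93, -45])]
real	3m11.378s
user	11m48.477s
sys	0m0.592s
```

```bash
cat > scan2.py <<'E'
from kin import *
from multiprocessing import Pool
sd0=[[-19,30,-40,-114,-49,68],[-6,20,-33,-99,-30,39],[-10,24,-55,-160,-42,87]]
def job(a):
    nm,hx,hz,t,flip,dy=a
    p,M=pose(hx,0,hz,t,flip,dy)
    q,e=ik(p,M,sd0);return a,q.round(0),np.round(e,1)
if __name__=="__main__":
    J=[(nm,hx,hz,t,0,dy) for nm,hx,hz in(("pre",-.2,.04),("lift0",-.12,.04),("lift1",-.12,.2),("hookhi",-.05,.1),("hook",-.05,.02),("out",-.2,.02),("out2",-.25,.02)) for dy in(10,15,20,25) for t in (40,45,50,55,60,65,70,80)]
    with Pool() as pl: out=pl.map(job,J)
    for nm in("pre","lift0","lift1","hookhi","hook","out","out2"):
            for dy in(10,15,20,25):
                print(nm,dy,[ (a[3],q.astype(int).tolist()) for a,q,e in out if a[0]==nm and a[5]==dy and e[0]+e[1]<1])
E
time python3 scan2.py
```

```text
pre 10 [(45, [-11, 14, -51, -133, -24, 64])]
pre 15 [(45, [-7, 13, -45, -119, -20, 48]), (50, [-18, 19, -54, -131, -38, 74])]
pre 20 [(45, [-3, 12, -42, -107, -19, 37]), (50, [-16, 18, -49, -121, -35, 64]), (55, [-25, 27, -56, -127, -50, 83])]
pre 25 [(40, [19, 10, -38, -70, -7, -13]), (45, [-1, 12, -40, -98, -21, 31]), (50, [-14, 17, -45, -111, -34, 56]), (55, [-23, 25, -51, -118, -47, 74]), (60, [-29, 35, -55, -122, -60, 90]), (65, [-34, 47, -58, -123, -72, 104]), (70, [-36, 59, -58, -121, -83, 114]), (80, [-36, 76, -55, -116, -98, 127])]
lift0 10 [(45, [-4, 17, -38, -126, -15, 49]), (50, [-13, 22, -48, -142, -33, 74]), (55, [-17, 28, -54, -147, -49, 85])]
lift0 15 [(45, [2, 16, -34, -107, -12, 29]), (50, [-11, 21, -43, -129, -29, 63]), (55, [-17, 27, -49, -137, -44, 78]), (60, [-21, 34, -54, -140, -59, 89]), (65, [-24, 44, -57, -140, -73, 98]), (70, [-25, 54, -58, -139, -86, 105]), (80, [-26, 70, -56, -134, -106, 115])]
lift0 20 [(45, [4, 16, -32, -96, -14, 20]), (50, [-9, 20, -38, -117, -28, 53]), (55, [-16, 25, -44, -127, -41, 70]), (60, [-21, 32, -49, -131, -54, 82]), (65, [-25
[... 3525 characters left out ...]
[(40, [10, 13, -37, -84, -12, 9]), (45, [-7, 17, -42, -106, -25, 44]), (50, [-18, 23, -48, -117, -38, 67]), (55, [-25, 31, -53, -122, -51, 83]), (60, [-31, 42, -56, -124, -64, 98]), (65, [-35, 54, -58, -124, -76, 111]), (70, [-36, 65, -58, -121, -86, 120]), (80, [-36, 79, -54, -116, -99, 129])]
out2 10 [(40, [-8, 12, -51, -128, -17, 56])]
out2 15 [(40, [0, 10, -46, -111, -13, 35]), (45, [-19, 18, -57, -130, -34, 74])]
out2 20 [(40, [5, 10, -43, -99, -12, 24]), (45, [-15, 16, -52, -119, -30, 62])]
out2 25 [(40, [6, 10, -42, -91, -15, 19]), (45, [-12, 15, -48, -109, -29, 53]), (50, [-24, 24, -54, -118, -44, 76]), (80, [-41, 95, -58, -109, -103, 149])]
real	0m16.967s
user	0m53.085s
sys	0m0.630s
```

```bash
cat > path.py <<'E'
from kin import *
def run(q,wps,n=12,verbose=True):
    # wps: (hx,hy,z,t,dy)
    cur=wps[0]
    for w in wps[1:]:
        mx=np.zeros(6);me=0
        for i in range(1,n+1):
            a=np.array(cur)+(np.array(w)-cur)*i/n
            p,M=pose(a[0],a[1],a[2],a[3],0,a[4]); q2,e=ik(p,M,[q]);mx=np.maximum(mx,abs(q2-q));me=max(me,e[0]+e[1]);q=q2
        print(w,q.round(0).astype(int),"maxstep",mx.round(0).astype(int),"err",round(me,1));cur=w
    return q
E
cat > p1.py <<'E'
from path import *
for dy in (30,40):
    for hx in(-.12,-.16,-.2):
        for z in(.15,.25):
            print("==",dy,hx,z)
            p,M=pose(hx,0,z,0,0,dy);q,e=ik(p,M,[[35,18,-25,0,-45,-90]])
            run(q,[(hx,0,z,0,dy),(hx,0,z,20,dy),(hx,0,z,40,dy),(hx,0,z,60,dy)])
E
python3 p1.py
```

```text
== 30 -0.12 0.15
(-0.12, 0, 0.15, 20, 30) [ 33   8 -31  -1 -31 -89] maxstep [0 1 1 0 2 0] err 0.0
(-0.12, 0, 0.15, 40, 30) [ 31   3 -41 -15  -6 -73] maxstep [1 1 1 6 2 6] err 0.0
(-0.12, 0, 0.15, 60, 30) [ -9   9 -34 -97 -36  33] maxstep [ 4  1  3  9  3 11] err 0.0
== 30 -0.12 0.25
(-0.12, 0, 0.25, 20, 30) [ 33   2 -23   0 -45 -89] maxstep [0 1 1 0 2 0] err 0.0
(-0.12, 0, 0.25, 40, 30) [ 32  -5 -38  -3 -17 -87] maxstep [0 1 1 0 2 0] err 0.0
(-0.12, 0, 0.25, 60, 30) [  5  -4 -29 -72 -25  -5] maxstep [ 5  1  3 10  3 12] err 0.0
== 30 -0.16 0.15
(-0.16, 0, 0.15, 20, 30) [ 35   4 -37   1 -30 -93] maxstep [0 1 1 0 2 0] err 0.0
(-0.16, 0, 0.15, 40, 30) [ 35   0 -50  -4   0 -87] maxstep [ 2  1  5 10  6  9] err 2.3
(-0.16, 0, 0.15, 60, 30) [-11   7 -38 -97 -38  35] maxstep [ 6  1  6 16  5 19] err 1.9
== 30 -0.16 0.25
(-0.16, 0, 0.25, 20, 30) [ 36  -2 -27   1 -45 -92] maxstep [0 1 1 0 2 0] err 0.0
(-0.16, 0, 0.25, 40, 30) [ 36 -10 -46   6 -15 -98] maxstep [0 1 2 1 3 1] err 0.0
(-0.16, 0, 0.25, 60, 30) [ 32 -12 -43 -36   0 -53] maxstep [ 2  0  4 13  5 14] err 8.3
== 30 -0.2 0.15
(-0.2, 0, 0.15
[... 1358 characters left out ...]
step [0 1 1 1 2 1] err 0.0
(-0.16, 0, 0.25, 40, 40) [ 25  -7 -30 -24 -30 -55] maxstep [1 1 1 3 2 3] err 0.0
(-0.16, 0, 0.25, 60, 40) [ -3  -3 -28 -72 -41   5] maxstep [3 1 0 5 2 6] err 0.0
== 40 -0.2 0.15
(-0.2, 0, 0.15, 20, 40) [ 35   1 -37  -5 -33 -78] maxstep [0 1 1 1 2 1] err 0.0
(-0.2, 0, 0.15, 40, 40) [ 24  -2 -37 -38 -21 -38] maxstep [2 1 1 5 2 7] err 0.0
(-0.2, 0, 0.15, 60, 40) [-14   7 -37 -87 -47  34] maxstep [3 1 1 5 3 7] err 0.0
== 40 -0.2 0.25
(-0.2, 0, 0.25, 20, 40) [ 35  -5 -28  -4 -47 -80] maxstep [0 1 1 1 2 1] err 0.0
(-0.2, 0, 0.25, 40, 40) [ 29 -12 -36 -19 -28 -62] maxstep [1 1 1 3 2 3] err 0.0
(-0.2, 0, 0.25, 60, 40) [ -4  -7 -32 -72 -42   4] maxstep [4 1 1 5 2 6] err 0.0
```

```bash
cat > p2.py <<'E'
from path import *
from plant import sensors
q=sensors.get_obs()["joint_pos"]
run(q,[(-.18,0,.278,37,2.6),(-.21,0,.278,0,2.6),(-.2,0,.25,0,40),(-.2,0,.2,60,40),(-.2,0,.15,60,25),(-.2,0,.06,52,20),(-.12,0,.04,60,20),(-.12,0,.18,60,20),(-.12,0,.21,62,20),(-.12,0,.19,62,20),(-.2,0,.17,60,25)])
E
python3 p2.py
```

```text
(-0.21, 0, 0.278, 0, 2.6) [  38    3  -15    0  -72 -122] maxstep [ 5  2  5 13  7  9] err 0.0
(-0.2, 0, 0.25, 0, 40) [ 37   5 -16   0 -68 -84] maxstep [0 0 0 0 0 3] err 0.0
(-0.2, 0, 0.2, 60, 40) [ -9  -1 -34 -80 -44  19] maxstep [11  3  3 17  8 21] err 0.0
(-0.2, 0, 0.15, 60, 25) [ -13    2  -44 -102  -36   38] maxstep [1 1 1 3 1 3] err 0.0
(-0.2, 0, 0.06, 52, 20) [ -16   15  -49 -119  -35   61] maxstep [0 1 1 2 0 2] err 0.0
(-0.12, 0, 0.04, 60, 20) [ -21   32  -49 -131  -54   82] maxstep [1 2 0 2 2 3] err 0.0
(-0.12, 0, 0.18, 60, 20) [  -3    3  -35 -101  -23   27] maxstep [3 3 1 4 3 6] err 0.0
(-0.12, 0, 0.21, 62, 20) [ -1  -1 -34 -98 -22  21] maxstep [0 0 0 0 0 0] err 0.0
(-0.12, 0, 0.19, 62, 20) [  -6    2  -36 -105  -27   31] maxstep [0 0 0 1 0 1] err 0.0
(-0.2, 0, 0.17, 60, 25) [ -8  -2 -42 -97 -31  28] maxstep [0 0 0 1 0 0] err 0.0
```

Request:
send_rows:
  commands:
    - [1,[-0.03,0,0],[-0.0013,0.0208,0]]
    - [1,[-0.03,0,0],[-0.0013,0.0208,0]]
    - [1,[-0.03,0,0],[-0.0013,0.0208,0]]
    - [1,[-0.03,0,0],[-0.0013,0.0208,0]]
    - [1,[0,0,-0.02],[-0.0013,0.0208,0]]
    - [1,[0,0,-0.02],[0,0,0.022]]
    - [1,[0,0,-0.02],[0,0,0.022]]
    - [1,[0,0,-0.02],[0,0,0.022]]
    - [1,[0,0,-0.02],[0,0,0.022]]
    - [1,[0,0,-0.02],[0,0,0.022]]
    - [1,[0,0,0],[0,0,0]]

```text
clock: 4.15
tool_pos: [0.492, 0.1481, 0.2379]
orientation: [175.9, -1.9, 137.6]
force: [-0.5, -0.1, -0.1]
opening: 0.0004
```

```bash
python3 -c "
from st import *
show()"
```

```text
t 4.15 q [ 36.5   3.3 -19.   -3.  -64.2 -77.8] tcp [0.492  0.1481 0.2379] hood -0.2101 0.0053 z [ 0.023  0.075 -0.997] x [-0.738  0.674  0.034] F [-0.5 -0.1 -0.1] open 0.0
```

```bash
cat > go.py <<'E'
from st import *
import kin,sys
def go(*w,n=None):
    o=sensors.get_obs();p,M=kin.pose(w[0],w[1],w[2],w[3],0,w[4])
    C=R.from_euler('xyz',o["orientation"],degrees=True).as_matrix()
    d=(p-o["tool_pos"])/.25;r=R.from_matrix(M@C.T).as_rotvec()/(2*np.pi)
    print("total shift",d.round(3),"turn",r.round(4),"min rows",np.linalg.norm(d)/.2,np.linalg.norm(r)*360/8.5)
    if n: print("per row",n,(d/n).round(4),(r/n).round(4))
if __name__=="__main__":
    show();a=[float(x) for x in sys.argv[1:]];go(*a[:5],n=int(a[5]) if len(a)>5 else None)
E
python3 go.py -.2 0 .2 60 40 10
```

```text
t 4.15 q [ 36.5   3.3 -19.   -3.  -64.2 -77.8] tcp [0.492  0.1481 0.2379] hood -0.2101 0.0053 z [ 0.023  0.075 -0.997] x [-0.738  0.674  0.034] F [-0.5 -0.1 -0.1] open 0.0
total shift [ 0.042 -0.019 -0.152] turn [ 0.1075 -0.1123 -0.0128] min rows 0.7917439074037472 6.605824105621471
per row 10 [ 0.0042 -0.0019 -0.0152] [ 0.0107 -0.0112 -0.0013]
```

Request:
send_rows:
  commands:
    - [1,[0.004,-0.002,-0.015],[0.0107,-0.0112,-0.0013]]
    - [1,[0.004,-0.002,-0.015],[0.0107,-0.0112,-0.0013]]
    - [1,[0.004,-0.002,-0.015],[0.0107,-0.0112,-0.0013]]
    - [1,[0.004,-0.002,-0.015],[0.0107,-0.0112,-0.0013]]
    - [1,[0.004,-0.002,-0.015],[0.0107,-0.0112,-0.0013]]
    - [1,[0.004,-0.002,-0.015],[0.0107,-0.0112,-0.0013]]
    - [1,[0.004,-0.002,-0.015],[0.0107,-0.0112,-0.0013]]
    - [1,[0.004,-0.002,-0.015],[0.0107,-0.0112,-0.0013]]
    - [1,[0.004,-0.002,-0.015],[0.0107,-0.0112,-0.0013]]
    - [1,[0.004,-0.002,-0.015],[0.0107,-0.0112,-0.0013]]
    - [1,[0,0,0],[0,0,0]]

```text
clock: 5.25
tool_pos: [0.4817, 0.1519, 0.1902]
orientation: [128.2, -3.3, 134.0]
force: [0.0, -1.8, 0.3]
opening: 0.0004
```

```bash
python3 go.py -.2 0 .15 58 25 6;python3 go.py -.21 0 .06 52 20 8
```

```text
t 5.25 q [  4.2  -4.8 -33.7 -63.9 -36.2  -6.1] tcp [0.4817 0.1519 0.1902] hood -0.2201 0.0098 z [ 0.54   0.572 -0.617] x [-0.694  0.718  0.058] F [ 0.  -1.8  0.3] open 0.0
total shift [ 0.083 -0.034 -0.161] turn [ 0.0027 -0.0194 -0.0433] min rows 0.9197719275561522 2.011764980331526
per row 6 [ 0.0138 -0.0056 -0.0268] [ 0.0005 -0.0032 -0.0072]
t 5.25 q [  4.2  -4.8 -33.7 -63.9 -36.2  -6.1] tcp [0.4817 0.1519 0.1902] hood -0.2201 0.0098 z [ 0.54   0.572 -0.617] x [-0.694  0.718  0.058] F [ 0.  -1.8  0.3] open 0.0
total shift [ 0.043 -0.036 -0.521] turn [-0.0074 -0.0056 -0.0567] min rows 2.6187563198262422 2.434175802701997
per row 8 [ 0.0054 -0.0046 -0.0651] [-0.0009 -0.0007 -0.0071]
```

Request:
send_rows:
  commands:
    - [1,[0.005,-0.005,-0.065],[-0.0009,-0.0007,-0.007]]
    - [1,[0.005,-0.005,-0.065],[-0.0009,-0.0007,-0.007]]
    - [1,[0.005,-0.005,-0.065],[-0.0009,-0.0007,-0.007]]
    - [1,[0.005,-0.005,-0.065],[-0.0009,-0.0007,-0.007]]
    - [1,[0.005,-0.005,-0.065],[-0.0009,-0.0007,-0.007]]
    - [1,[0.005,-0.005,-0.065],[-0.0009,-0.0007,-0.007]]
    - [1,[0.005,-0.005,-0.065],[-0.0009,-0.0007,-0.007]]
    - [1,[0.005,-0.005,-0.065],[-0.0009,-0.0007,-0.007]]
    - [1,[0,0,0],[0,0,0]]

```text
clock: 6.15
tool_pos: [0.4871, 0.1521, 0.0597]
orientation: [128.5, -2.1, 113.3]
force: [-0.1, -1.6, -0.1]
opening: -0.0001
```

```bash
python3 go.py -.15 0 .043 58 20 6; python3 - <<'E'
from h import *
s=snap("scene","s3");crop(s,160,90,170,140,4,"s3c")
s=snap("top","t3");crop(s,170,90,150,140,4,"t3c")
E
```

```text
t 6.15 q [ -14.5   13.   -48.3 -115.   -33.3   53.5] tcp [0.4871 0.1521 0.0597] hood -0.2147 0.0096 z [ 0.71   0.331 -0.622] x [-0.395  0.918  0.037] F [-0.1 -1.6 -0.1] open -0.0
total shift [ 0.261 -0.022 -0.067] turn [ 0.0018 -0.0189  0.0005] min rows 1.3497258914293935 0.8042841201088285
per row 6 [ 0.0434 -0.0037 -0.0111] [ 0.0003 -0.0032  0.0001]
```

View pics/s3c.png

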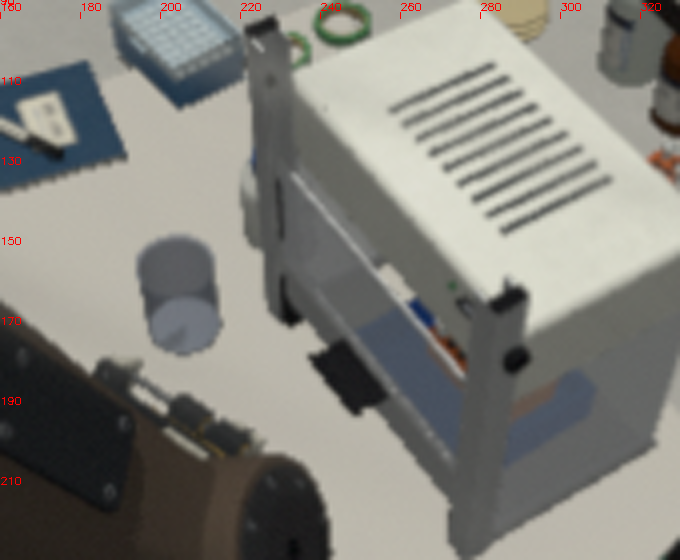

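View pics/t3c.png

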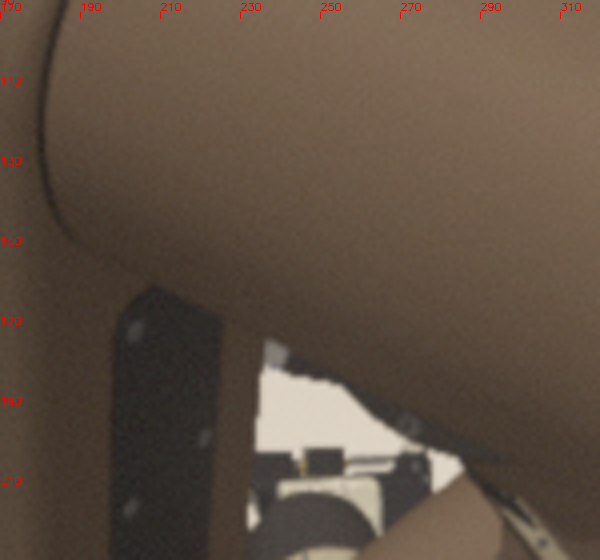

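```bash
cat > body.py <<'E'
from kin import *
def pts(q,P=P0):
    a1,c1,d1,a2,d4,a3,c4,c5,L=P
    A=rz(q[0]);B=A@ry(q[1]);C=A@ry(q[1]-q[2]);D=C@rx(-q[3]);E=D@ry(-q[4])
    sh=A@[a1,c1,d1];el=sh+B@[0,0,a2];f=el+C@[d4,0,a3];w=f+D@[0,c4+c5,0]
    def h(p): d=p-np.append(Hh,0);return np.round([d@ex,d@ey,d[2]],3)
    return dict(elbow=h(el),J45=h(f),wrist=h(w))
if __name__=="__main__":
    q=[-14.5,13,-48.3,-115,-33.3,53.5]
    print(pts(q))
    for w in((-.12,0,.04,60,20),(-.12,0,.2,62,20),(-.05,0,.02,55,20),(-.05,0,.02,50,10),(-.2,0,.02,50,20)):
        p,M=pose(w[0],w[1],w[2],w[3],0,w[4]);q,e=ik(p,M,[[-14,13,-48,-115,-33,53]]);print(w,q.round(0),np.round(e,1),pts(q))
E
python3 body.py
```

```text
{'elbow': array([-0.576, -0.159,  0.775]), 'J45': array([-0.365, -0.227,  0.377]), 'wrist': array([-0.483, -0.105,  0.295])}
(-0.12, 0, 0.04, 60, 20) [ -21.   32.  -49. -131.  -54.   82.] [0. 0.] {'elbow': array([-0.415, -0.252,  0.698]), 'J45': array([-0.348, -0.282,  0.249]), 'wrist': array([-0.424, -0.111,  0.227])}
(-0.12, 0, 0.2, 62, 20) [  -4.    1.  -35. -101.  -24.   26.] [0. 0.] {'elbow': array([-0.694, -0.117,  0.79 ]), 'J45': array([-0.327, -0.164,  0.525]), 'wrist': array([-0.43 , -0.113,  0.376])}
(-0.05, 0, 0.02, 55, 20) [ -13.   30.  -36. -127.  -38.   67.] [0. 0.] {'elbow': array([-0.417, -0.201,  0.71 ]), 'J45': array([-0.239, -0.254,  0.295]), 'wrist': array([-0.338, -0.105,  0.235])}
(-0.05, 0, 0.02, 50, 10) [ -10.   27.  -40. -143.  -31.   73.] [0. 0.] {'elbow': array([-0.436, -0.18 ,  0.723]), 'J45': array([-0.265, -0.221,  0.303]), 'wrist': array([-0.332, -0.05 ,  0.26 ])}
(-0.2, 0, 0.02, 50, 20) [ -20.   24.  -52. -126.  -41.   76.] [0. 0.] {'elbow': array([-0.48 , -0.215,  0.738]), 'J45': array([-0.378, -0.26 ,  0.296]), 'wrist': array([-0.469, -0.098,  0.26 ])}
```

Request:
send_rows:
  commands:
    - [1,[0.044,-0.004,-0.011],[0.0003,-0.0032,0]]
    - [1,[0.044,-0.004,-0.011],[0.0003,-0.0032,0]]
    - [1,[0.044,-0.004,-0.011],[0.0003,-0.0032,0]]
    - [1,[0.044,-0.004,-0.011],[0.0003,-0.0032,0]]
    - [1,[0.044,-0.004,-0.011],[0.0003,-0.0032,0]]
    - [1,[0.044,-0.004,-0.011],[0.0003,-0.0032,0]]
    - [1,[0,0,0],[0,0,0]]

```text
clock: 6.95
tool_pos: [0.5555, 0.1583, 0.0545]
orientation: [120.7, -0.7, 115.1]
force: [-0.7, -0.2, -1.2]
opening: 0.0005
```

```bash
python3 go.py -.12 0 .043 60 20 4; python3 - <<'E'
from h import *
s=snap("scene","s4");crop(s,160,90,170,140,4,"s4c")
E
```

```text
t 6.95 q [ -21.    26.9  -48.4 -125.3  -49.9   75.2] tcp [0.5555 0.1583 0.0545] hood -0.146 0.0115 z [ 0.776  0.371 -0.51 ] x [-0.424  0.905  0.012] F [-0.7 -0.2 -1.2] open 0.0
total shift [ 0.107 -0.039 -0.046] turn [-0.001  -0.0025 -0.0042] min rows 0.6140193291969495 0.2117418864524423
per row 4 [ 0.0267 -0.0098 -0.0115] [-0.0003 -0.0006 -0.001 ]
```

View pics/s4c.png

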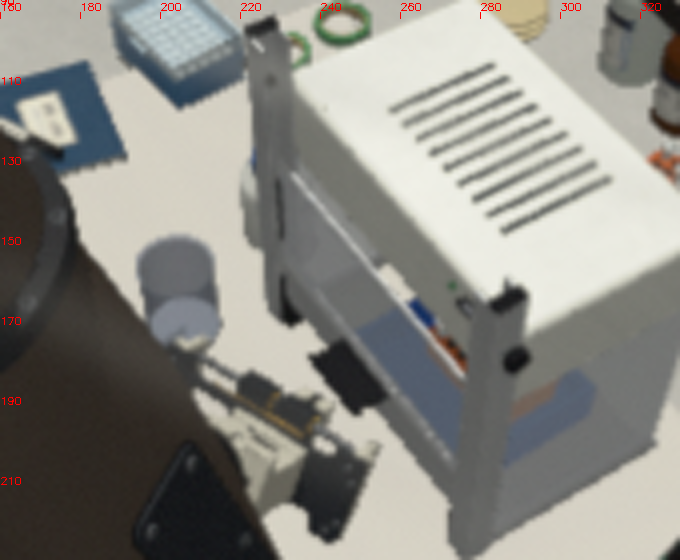

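Request:
send_rows:
  commands:
    - [1,[0,-0.01,-0.04],[0,0,-0.001]]
    - [1,[0.03,-0.01,-0.01],[0,-0.0006,-0.001]]
    - [1,[0.03,-0.01,0],[0,-0.0006,-0.001]]
    - [1,[0.03,-0.01,0],[0,-0.0006,-0.001]]
    - [1,[0.02,0,0],[0,0,0]]
    - [1,[0,0,0],[0,0,0]]

```text
clock: 7.6
tool_pos: [0.5838, 0.1526, 0.0474]
orientation: [119.8, -0.5, 114.2]
force: [-0.5, 0.1, -0.7]
opening: 0.0005
```

```bash
python3 go.py -.12 0 .045 60 20 4; python3 - <<'E'
from h import *
s=snap("scene","s5");crop(s,190,140,120,90,6,"s5c")
E
```

```text
t 7.6 q [ -20.8   29.6  -46.6 -127.6  -51.1   76.8] tcp [0.5838 0.1526 0.0474] hood -0.1182 0.004 z [ 0.79   0.359 -0.497] x [-0.409  0.912  0.009] F [-0.5  0.1 -0.7] open 0.0
total shift [-0.006 -0.016 -0.01 ] turn [-0.0016 -0.0001 -0.0015] min rows 0.09987402561805199 0.09479866040815861
per row 4 [-0.0015 -0.0041 -0.0024] [-0.0004 -0.     -0.0004]
```

View pics/s5c.png

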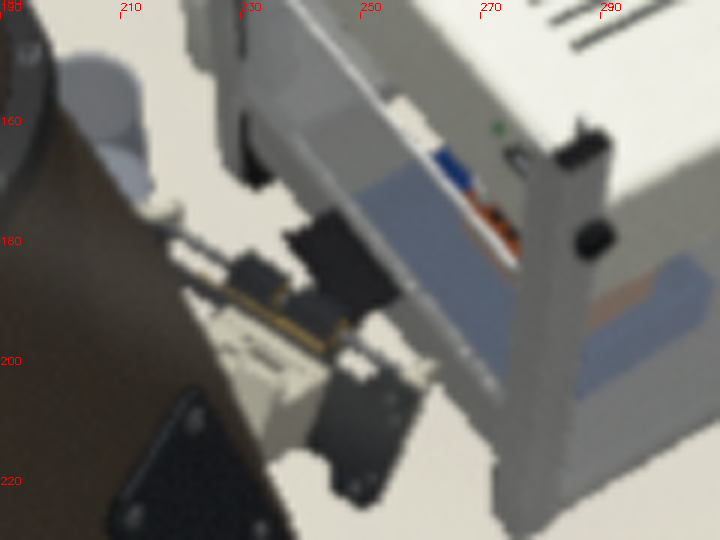

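Request:
send_rows:
  commands:
    - [1,[0,0,0.05],[0,0,0]]
    - [1,[0,0,0.06],[0,0,0]]
    - [1,[0,0,0.06],[0,0,0]]
    - [1,[0,0,0.06],[0,0,0]]
    - [1,[0,0,0.06],[0,0,0]]
    - [1,[0,0,0.06],[0,0,0]]
    - [1,[0,0,0.06],[0,0,0]]

```text
clock: 8.35
tool_pos: [0.5727, 0.1501, 0.1413]
orientation: [121.3, -1.1, 113.9]
force: [-1.2, 1.8, -5.1]
opening: 0.0005
```

```bash
python3 go.py -.12 0 .205 62 20 4; python3 - <<'E'
from h import *
s=snap("scene","s6");crop(s,170,90,140,120,5,"s6c")
E
```

```text
t 8.35 q [  -8.3    7.3  -37.8 -107.   -28.9   36.5] tcp [0.5727 0.1501 0.1413] hood -0.1295 0.0022 z [ 0.777  0.354 -0.52 ] x [-0.404  0.914  0.019] F [-1.2  1.8 -5.1] open 0.001
total shift [ 0.038 -0.007  0.255] turn [ 0.001  -0.0097 -0.0008] min rows 1.2894969365878595 0.41284132661301365
per row 4 [ 0.0096 -0.0017  0.0637] [ 0.0002 -0.0024 -0.0002]
```

View pics/s6c.png

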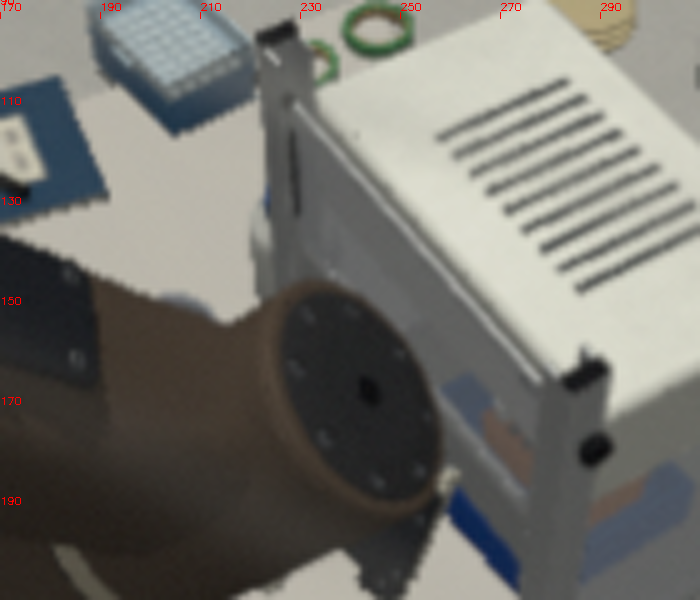

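Request:
send_rows:
  commands:
    - [1,[0.035,0,0.03],[0,-0.002,0]]
    - [1,[0.025,0,0.05],[0,-0.002,0]]
    - [1,[0.015,0,0.06],[0,-0.002,0]]
    - [1,[0.015,0,0.06],[0,-0.001,0]]

```text
clock: 8.8
tool_pos: [0.5798, 0.1501, 0.1784]
orientation: [120.4, -0.2, 114.2]
force: [-6.4, 4.6, -10.2]
opening: 0.0003
```

```bash
python3 go.py -.12 0 .205 62 20 4
```

```text
t 8.8 q [ -2.4   2.4 -34.5 -98.4 -23.1  23.2] tcp [0.5798 0.1501 0.1784] hood -0.1224 0.0018 z [ 0.786  0.355 -0.506] x [-0.409  0.912  0.004] F [ -6.4   4.6 -10.2] open 0.0
total shift [ 0.01  -0.007  0.106] turn [ 0.0021 -0.0064 -0.0016] min rows 0.5347312391319711 0.29379087187292807
per row 4 [ 0.0025 -0.0017  0.0266] [ 0.0005 -0.0016 -0.0004]
```

Request:
send_rows:
  commands:
    - [1,[0.01,0,0.06],[0,-0.002,0]]
    - [1,[0.01,0,0.06],[0,-0.002,0]]
    - [1,[0.01,0,0.05],[0,-0.001,0]]
    - [1,[0,0,0.03],[0,0,0]]

```text
clock: 9.2
tool_pos: [0.5773, 0.1499, 0.2151]
orientation: [120.0, 0.1, 114.4]
force: [-0.3, 0.4, -7.9]
opening: 0.0006
```

```bash
python3 go.py -.12 0 .205 62 20 4;python3 - <<'E'
from h import *
s=snap("scene","s7");crop(s,170,90,140,120,5,"s7c")
E
```

```text
t 9.2 q [  7.   -2.8 -32.5 -84.4 -14.9   3.2] tcp [0.5773 0.1499 0.2151] hood -0.1249 0.0018 z [ 0.789  0.356 -0.5  ] x [-0.412  0.911 -0.003] F [-0.3  0.4 -7.9] open 0.001
total shift [ 0.02  -0.006 -0.04 ] turn [ 0.0027 -0.005  -0.0021] min rows 0.22676443417830505 0.2555423620325724
per row 4 [ 0.005  -0.0015 -0.0101] [ 0.0007 -0.0012 -0.0005]
```

View pics/s7c.png

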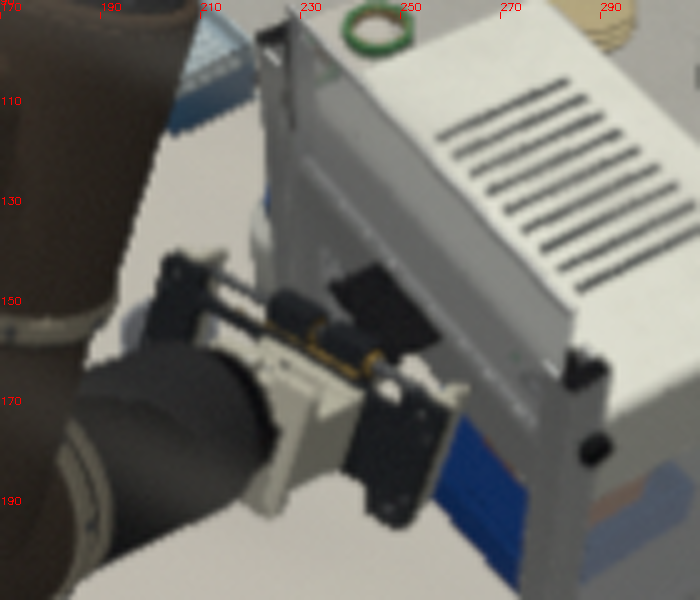

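Request:
send_rows:
  commands:
    - [1,[0,0,-0.05],[0,0,0]]
    - [1,[0,0,-0.05],[0,0,0]]
    - [1,[-0.05,0,-0.03],[0,0,0]]
    - [1,[-0.1,0,-0.02],[0,0,0]]
    - [1,[-0.1,0,-0.03],[0,0,0]]
    - [1,[-0.1,0,-0.06],[0,0,0]]
    - [1,[-0.05,0,-0.06],[0,0,0]]
    - [1,[0,0,-0.06],[0,0.003,0]]
    - [1,[0,0,-0.06],[0,0.003,0]]
    - [1,[0,0,-0.06],[0,0.003,0]]
    - [1,[0,0,0],[0,0,0]]

```text
clock: 10.35
tool_pos: [0.4787, 0.1532, 0.0971]
orientation: [122.0, -0.6, 114.4]
force: [-0.2, 0.0, 0.7]
opening: 0.0006
```

```bash
python3 go.py -.2 0 .1 58 20 4;python3 - <<'E'
from h import *
s=snap("scene","s8");crop(s,200,90,150,140,5,"s8c")
s=snap("top","t8");crop(s,180,90,140,120,5,"t8c")
E
```

```text
t 10.35 q [ -20.7   11.1  -52.3 -116.   -42.3   61. ] tcp [0.4787 0.1532 0.0971] hood -0.2231 0.0113 z [ 0.77   0.356 -0.53 ] x [-0.413  0.911  0.011] F [-0.2  0.   0.7] open 0.001
total shift [ 0.095 -0.039  0.012] turn [-0.0016 -0.0007 -0.0022] min rows 0.5169996092530699 0.11946271538393122
per row 4 [ 0.0237 -0.0098  0.0029] [-0.0004 -0.0002 -0.0006]
```

View pics/s8c.png

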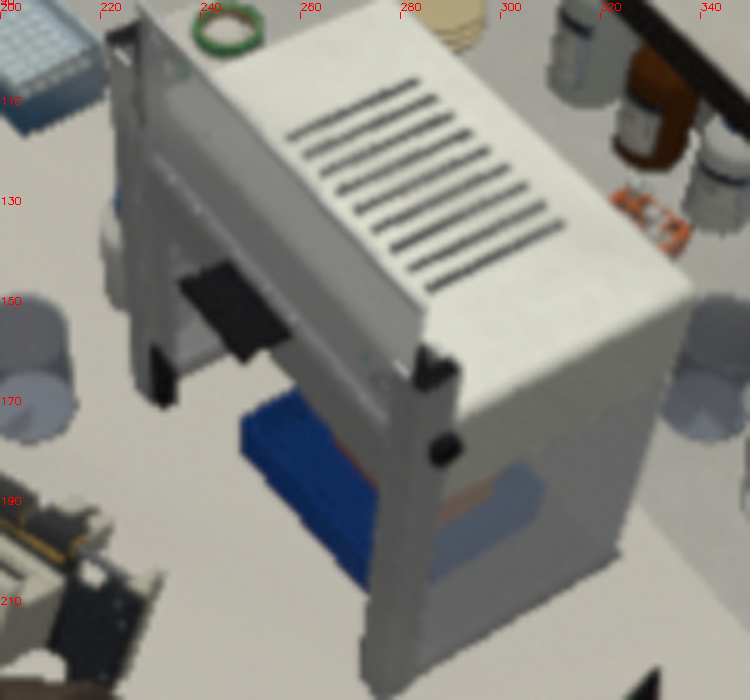

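View pics/t8c.png

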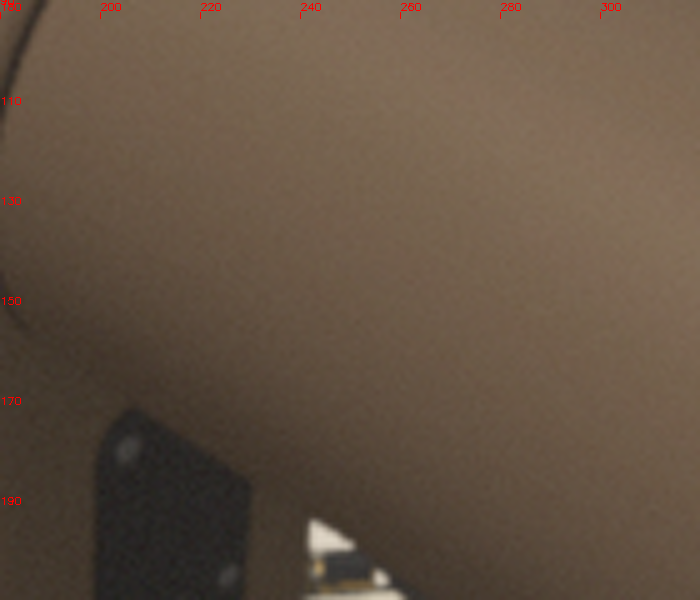

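```bash
python3 - <<'E'
from kin import *
s=load("s8")
def h(p): d=p-np.append(Hh,0);return np.round([d@ex,d@ey,d[2]],4)
for u,v in((248.7,174.5),(261,188.5),(273,201)): print("rimfront",h(atz(s,u,v,.043)))
for u,v in((248.7,182),(273,208)): print("bottom",h(atz(s,u,v,0.0)))
for u,v in((259.5,168),): print("rim back?",h(atz(s,u,v,.045)))
for u,v in((250,176),(252,179),(256,183),(260,188),(263,190),(266,194),(270,198),(262,182),(258,176),(268,188),(272,194),(275,184),(296,182),(305,176)): print(u,v,h(depth(s,u,v)))
E
```

```text
rimfront [-0.0776  0.0587  0.043 ]
rimfront [-0.0745 -0.0143  0.043 ]
rimfront [-0.0691 -0.078   0.043 ]
bottom [-0.0781  0.0576  0.    ]
bottom [-0.0673 -0.08    0.    ]
rim back? [-0.0305  0.0612  0.045 ]
250 176 [-0.0777  0.0501  0.044 ]
252 179 [-0.0762  0.0395  0.0373]
256 183 [-0.075   0.0159  0.0401]
260 188 [-0.0741 -0.0077  0.0377]
263 190 [-0.0717 -0.0224  0.0417]
266 194 [-0.071  -0.0397  0.0383]
270 198 [-0.0718 -0.0641  0.0456]
262 182 [-0.0388  0.0303  0.0026]
258 176 [-0.0358  0.0609  0.0021]
268 188 [-0.0371 -0.005   0.0062]
272 194 [-0.0381 -0.0317  0.0024]
275 184 [-0.1029 -0.1186  0.2125]
296 182 [-0.0538 -0.1508  0.2233]
305 176 [-0.023  -0.1512  0.2301]
```

```bash
python3 - <<'E'
from kin import *
s=load("s8");t=load("top0")
def h(p): d=p-np.append(Hh,0);return np.round([d@ex,d@ey,d[2]],4)
for u,v in((266.5,176.5),(268,178),(270,181),(272,184),(274,186)): print(u,v,s["color"][round(v),round(u)],h(depth(s,u,v)),h(atz(s,u,v,.045)))
for u,v in((250,168),(250.5,172),(265,174),(278,174),(250,156),(265,160)): print("top",u,v,t["color"][round(v),round(u)],h(depth(t,u,v)))
crop(t,225,140,80,60,9,"tc2");crop(s,240,160,45,45,14,"sc8")
E
```

```text
266.5 176.5 [84 61 54] [-0.0119  0.0412  0.0041] [-0.0308  0.0167  0.045 ]
268 178 [65 69 78] [-0.0145  0.0284  0.0114] [-0.0301  0.0085  0.045 ]
270 181 [56 57 72] [-0.0145  0.0155  0.008 ] [-0.0315 -0.0058  0.045 ]
272 184 [65 54 63] [-0.0135  0.0037  0.0027] [-0.033 -0.02   0.045]
274 186 [60 56 66] [-0.0151 -0.0104  0.0082] [-0.032  -0.0307  0.045 ]
top 250 168 [71 79 90] [-0.1027  0.0136  0.1247]
top 250.5 172 [86 84 85] [-0.1019  0.0124  0.1036]
top 265 174 [84 79 79] [-0.1049 -0.0373  0.1112]
top 278 174 [81 81 86] [-0.1028 -0.0797  0.1211]
top 250 156 [84 82 81] [-0.1046  0.012   0.1855]
top 265 160 [70 77 88] [-0.1036 -0.0358  0.1785]
```

View pics/tc2.png

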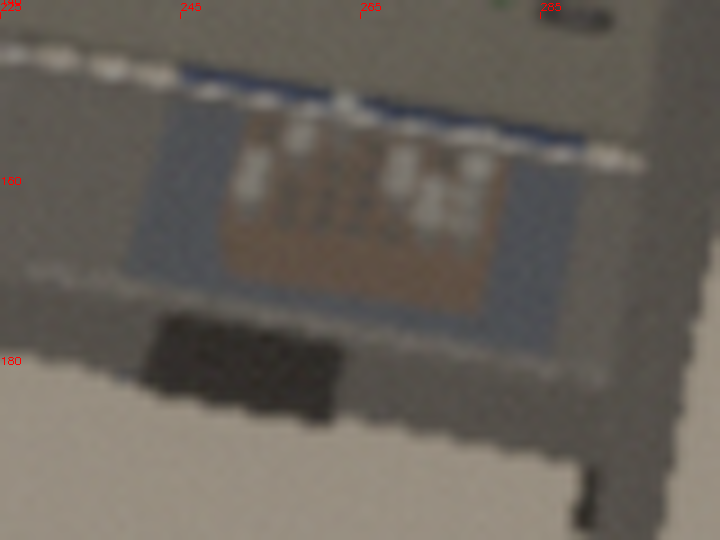

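View pics/sc8.png

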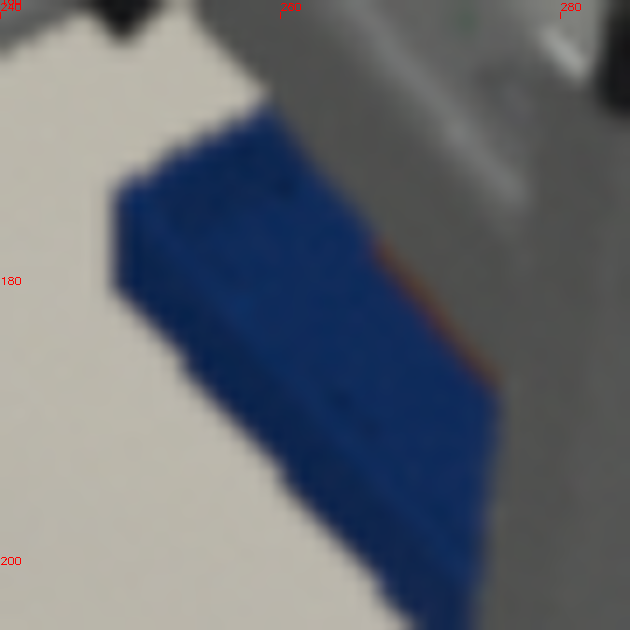

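```bash
cat > p3.py <<'E'
from path import *
from plant import sensors
q0=sensors.get_obs()["joint_pos"]
for dy in(20,25):
  print(dy)
  q=run(q0,[(-.223,.011,.097,58,20),(-.17,-.03,.09,57,dy),(-.085,-.03,.075,57,dy),(-.05,-.018,.05,50,dy),(-.032,-.012,.024,46,dy),(-.12,-.012,.024,46,dy),(-.225,-.012,.024,45,dy),(-.235,-.012,.024,45,dy)],n=8)
E
python3 p3.py
```

```text
20
(-0.17, -0.03, 0.09, 57, 20) [ -20   14  -46 -114  -39   57] maxstep [0 2 1 4 1 4] err 0.0
(-0.085, -0.03, 0.075, 57, 20) [ -15   21  -37 -117  -36   55] maxstep [1 1 1 1 0 0] err 0.0
(-0.05, -0.018, 0.05, 50, 20) [  -3   21  -28 -104  -21   33] maxstep [2 0 1 3 2 4] err 0.0
(-0.032, -0.012, 0.024, 46, 20) [  4  23 -23 -92 -14  17] maxstep [1 0 1 2 1 3] err 0.0
(-0.12, -0.012, 0.024, 46, 20) [  -4   20  -34 -107  -21   39] maxstep [1 1 1 2 1 3] err 0.0
(-0.225, -0.012, 0.024, 45, 20) [ -12   15  -47 -113  -26   52] maxstep [1 1 2 1 1 2] err 0.0
(-0.235, -0.012, 0.024, 45, 20) [ -13   15  -48 -114  -27   54] maxstep [0 0 0 0 0 0] err 0.0
25
(-0.17, -0.03, 0.09, 57, 25) [ -19   14  -42 -106  -40   51] maxstep [0 1 2 2 1 4] err 0.0
(-0.085, -0.03, 0.075, 57, 25) [ -14   21  -34 -108  -37   49] maxstep [1 1 1 0 0 0] err 0.0
(-0.05, -0.018, 0.05, 50, 25) [ -3  21 -26 -96 -24  28] maxstep [2 0 1 2 2 3] err 0.0
(-0.032, -0.012, 0.024, 46, 25) [  4  24 -22 -87 -18  15] maxstep [1 0 0 1 1 2] err 0.0
(-0.12, -0.012, 0.024, 46, 25) [ -3  20 -32 -98 -22  32] maxstep [1 1 1 2 1 2] err 0.0
(-0.225, -0.012, 0.024, 45, 25) [  -9   15  -44 -104  -27   45] maxstep [1 1 1 1 1 2] err 0.0
(-0.235, -0.012, 0.024, 45, 25) [ -10   14  -45 -105  -27   46] maxstep [0 0 0 0 0 0] err 0.0
```

```bash
cat > p4.py <<'E'
from path import *
from plant import sensors
from body import pts
q0=sensors.get_obs()["joint_pos"]
for dy in(8,11):
  print(dy)
  q=run(q0,[(-.223,.011,.097,58,20),(-.17,-.01,.09,57,15),(-.085,-.01,.075,57,dy),(-.05,-.008,.05,51,dy),(-.032,-.005,.024,46,dy)],n=8)
  print(pts(q))
  q=run(q,[(-.032,-.005,.024,46,dy),(-.12,-.005,.024,46,16),(-.225,-.005,.024,45,22),(-.235,-.005,.024,45,22)],n=8)
E
python3 p4.py
```

```text
8
(-0.17, -0.01, 0.09, 57, 15) [ -19   15  -51 -127  -40   68] maxstep [0 2 2 5 1 6] err 0.0
(-0.085, -0.01, 0.075, 57, 8) [ -15   23  -50 -146  -42   78] maxstep [1 1 0 2 0 2] err 0.0
(-0.05, -0.008, 0.05, 51, 8) [ -10   23  -40 -142  -27   69] maxstep [1 0 1 1 2 2] err 0.0
(-0.032, -0.005, 0.024, 46, 8) [  -4   24  -32 -133  -16   55] maxstep [1 0 1 2 2 3] err 0.0
{'elbow': array([-0.458, -0.15 ,  0.736]), 'J45': array([-0.203, -0.186,  0.361]), 'wrist': array([-0.298, -0.042,  0.284])}
(-0.12, -0.005, 0.024, 46, 16) [  -6   20  -37 -119  -21   49] maxstep [0 1 1 2 1 2] err 0.0
(-0.225, -0.005, 0.024, 45, 22) [ -10   15  -46 -111  -26   50] maxstep [1 1 1 1 1 0] err 0.0
(-0.235, -0.005, 0.024, 45, 22) [ -11   15  -47 -111  -27   52] maxstep [0 0 0 0 0 0] err 0.0
11
(-0.17, -0.01, 0.09, 57, 15) [ -19   15  -51 -127  -40   68] maxstep [0 2 2 5 1 6] err 0.0
(-0.085, -0.01, 0.075, 57, 11) [ -15   22  -47 -139  -39   74] maxstep [1 1 1 2 0 1] err 0.0
(-0.05, -0.008, 0.05, 51, 11) [  -9   23  -37 -133  -25   61] maxstep [1 0 1 1 2 2] err 0.0
(-0.032, -0.005, 0.024, 46, 11) [   0   24  -27 -118  -12   39] maxstep [2 0 2 4 2 5] err 0.0
{'elbow': array([-0.463, -0.132,  0.74 ]), 'J45': array([-0.173, -0.153,  0.39 ]), 'wrist': array([-0.296, -0.056,  0.284])}
(-0.12, -0.005, 0.024, 46, 16) [  -6   20  -37 -119  -21   49] maxstep [1 0 1 1 1 2] err 0.0
(-0.225, -0.005, 0.024, 45, 22) [ -10   15  -46 -111  -26   50] maxstep [1 1 1 1 1 0] err 0.0
(-0.235, -0.005, 0.024, 45, 22) [ -11   15  -47 -111  -27   52] maxstep [0 0 0 0 0 0] err 0.0
```

```bash
cat > p5.py <<'E'
from path import *
from plant import sensors
from body import pts
q=sensors.get_obs()["joint_pos"]
W=[(-.223,.011,.097,58,20),(-.17,-.01,.09,57,15),(-.085,-.01,.075,58,9),(-.05,-.008,.05,54,9),(-.030,-.005,.028,51,9),(-.08,-.005,.028,51,12),(-.15,-.005,.028,49,18),(-.21,-.005,.028,46,22),(-.235,-.005,.028,46,22)]
for a,b in zip(W,W[1:]):
    q=run(q,[a,b],n=6);print({k:v.tolist() for k,v in pts(q).items()})
E
python3 p5.py
```

```text
(-0.17, -0.01, 0.09, 57, 15) [ -19   15  -51 -127  -40   68] maxstep [0 2 2 5 1 6] err 0.0
{'elbow': [-0.561, -0.178, 0.77], 'J45': [-0.39, -0.25, 0.354], 'wrist': [-0.473, -0.091, 0.294]}
(-0.085, -0.01, 0.075, 58, 9) [ -16   24  -50 -145  -44   79] maxstep [1 2 0 3 1 2] err 0.0
{'elbow': [-0.476, -0.196, 0.739], 'J45': [-0.35, -0.24, 0.304], 'wrist': [-0.398, -0.06, 0.273]}
(-0.05, -0.008, 0.05, 54, 9) [ -12   25  -43 -144  -35   75] maxstep [1 0 1 0 1 1] err 0.0
{'elbow': [-0.456, -0.185, 0.732], 'J45': [-0.291, -0.231, 0.31], 'wrist': [-0.349, -0.055, 0.27]}
(-0.03, -0.005, 0.028, 51, 9) [ -10   27  -39 -144  -30   72] maxstep [0 0 1 0 1 1] err 0.0
{'elbow': [-0.436, -0.179, 0.723], 'J45': [-0.253, -0.222, 0.309], 'wrist': [-0.317, -0.05, 0.263]}
(-0.08, -0.005, 0.028, 51, 12) [ -12   26  -43 -138  -33   72] maxstep [0 0 1 1 1 0] err 0.0
{'elbow': [-0.455, -0.187, 0.731], 'J45': [-0.29, -0.233, 0.309], 'wrist': [-0.364, -0.065, 0.263]}
(-0.15, -0.005, 0.028, 49, 18) [ -13   21  -44 -124  -31   62] maxstep [0 1 0 2 0 2] err 0.0
{'elbow': [-0.499, -0.178, 0.751], 'J45': [-0.312, -0.234, 0.34], 'wrist': [-0.418, -0.092, 0.273]}
(-0.21, -0.005, 0.028, 46, 22) [ -10   15  -45 -111  -27   50] maxstep [1 1 0 2 1 2] err 0.0
{'elbow': [-0.549, -0.154, 0.769], 'J45': [-0.327, -0.209, 0.375], 'wrist': [-0.459, -0.106, 0.288]}
(-0.235, -0.005, 0.028, 46, 22) [ -13   15  -48 -112  -29   54] maxstep [0 0 1 0 0 1] err 0.0
{'elbow': [-0.559, -0.159, 0.771], 'J45': [-0.356, -0.219, 0.368], 'wrist': [-0.484, -0.106, 0.288]}
```

```bash
python3 go.py -.15 -.01 .085 57 13 5
```

```text
t 10.45 q [ -20.6   10.8  -52.3 -115.8  -42.2   60.7] tcp [0.4787 0.1534 0.0984] hood -0.223 0.0114 z [ 0.771  0.356 -0.528] x [-0.414  0.91   0.009] F [-1.  -0.2 -0.1] open 0.0
total shift [ 0.297 -0.067 -0.053] turn [-0.0025  0.0023 -0.0218] min rows 1.5452662239982735 0.934073606876787
per row 5 [ 0.0594 -0.0134 -0.0107] [-0.0005  0.0005 -0.0044]
```

Request:
send_rows:
  commands:
    - [1,[0.06,-0.014,-0.011],[-0.0005,0.0005,-0.0045]]
    - [1,[0.06,-0.014,-0.011],[-0.0005,0.0005,-0.0045]]
    - [1,[0.06,-0.014,-0.011],[-0.0005,0.0005,-0.0045]]
    - [1,[0.06,-0.014,-0.011],[-0.0005,0.0005,-0.0045]]
    - [1,[0.06,-0.014,-0.011],[-0.0005,0.0005,-0.0045]]
    - [1,[0,0,0],[0,0,0]]

```text
clock: 11.05
tool_pos: [0.5598, 0.1352, 0.0927]
orientation: [122.2, 0.6, 106.1]
force: [-0.1, 0.3, -0.2]
opening: 0.0005
```

```bash
python3 go.py -.085 -.01 .075 58 9 5
```

```text
t 11.05 q [ -18.8   16.2  -50.1 -131.5  -39.8   69.9] tcp [0.5598 0.1352 0.0927] hood -0.1432 -0.0118 z [ 0.814  0.229 -0.533] x [-0.277  0.961 -0.01 ] F [-0.1  0.3 -0.2] open 0.0
total shift [ 0.232  0.022 -0.071] turn [ 0.0017 -0.0002 -0.0097] min rows 1.2177138003607917 0.4154677416809432
per row 5 [ 0.0464  0.0044 -0.0141] [ 0.0003 -0.     -0.0019]
```

Request:
send_rows:
  commands:
    - [1,[0.046,0.004,-0.014],[0.0003,0,-0.002]]
    - [1,[0.046,0.004,-0.014],[0.0003,0,-0.002]]
    - [1,[0.046,0.004,-0.014],[0.0003,0,-0.002]]
    - [1,[0.046,0.004,-0.014],[0.0003,0,-0.002]]
    - [1,[0.046,0.004,-0.014],[0.0003,0,-0.002]]
    - [1,[0,0,0],[0,0,0]]

```text
clock: 11.65
tool_pos: [0.6185, 0.1427, 0.083]
orientation: [121.3, 0.4, 102.8]
force: [-0.3, -0.7, 0.9]
opening: 0.0004
```

```bash
python3 go.py -.03 -.005 .028 51 9 6; python3 - <<'E'
from h import *
s=snap("scene","s9");crop(s,190,110,130,120,5,"s9c")
E
```

```text
t 11.65 q [ -16.    22.4  -48.5 -142.9  -42.6   77.1] tcp [0.6185 0.1427 0.083 ] hood -0.0842 -0.0081 z [ 0.834  0.186 -0.519] x [-0.221  0.975 -0.007] F [-0.3 -0.7  0.9] open 0.0
total shift [ 0.216  0.026 -0.22 ] turn [-0.0036  0.0212 -0.0006] min rows 1.545413713177291 0.9095066514004531
per row 6 [ 0.0359  0.0043 -0.0367] [-0.0006  0.0035 -0.0001]
```

View pics/s9c.png

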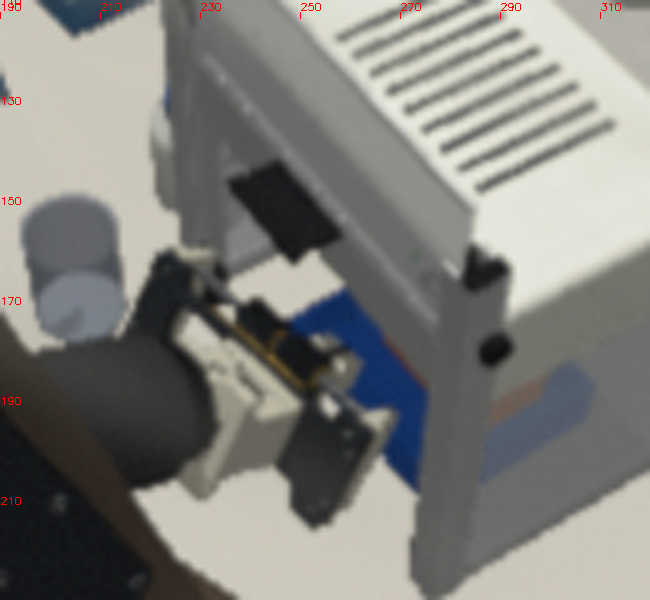

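Request:
send_rows:
  commands:
    - [1,[0.036,0.007,-0.037],[-0.0006,0.0035,0]]
    - [1,[0.036,0.007,-0.037],[-0.0006,0.0035,0]]
    - [1,[0.036,0.007,-0.037],[-0.0006,0.0035,0]]
    - [1,[0,0,0],[0,0,0]]

```text
clock: 12.1
tool_pos: [0.642, 0.149, 0.0578]
orientation: [125.1, 0.3, 103.1]
force: [0.7, -0.7, -0.4]
opening: 0.0002
```

```bash
python3 go.py -.03 -.003 .028 51 9 4; python3 - <<'E'
from h import *
s=snap("scene","s10");crop(s,200,130,110,100,6,"s10c")
E
```

```text
t 12.1 q [ -12.7   24.1  -43.5 -142.7  -35.7   74. ] tcp [0.642  0.149  0.0578] hood -0.0603 -0.0033 z [ 0.798  0.183 -0.575] x [-0.227  0.974 -0.005] F [ 0.7 -0.7 -0.4] open 0.0
total shift [ 0.121  0.009 -0.119] turn [-0.0016  0.0108 -0.0015] min rows 0.8508463946846531 0.4680824010518215
per row 4 [ 0.0302  0.0022 -0.0298] [-0.0004  0.0027 -0.0004]
```

View pics/s10c.png

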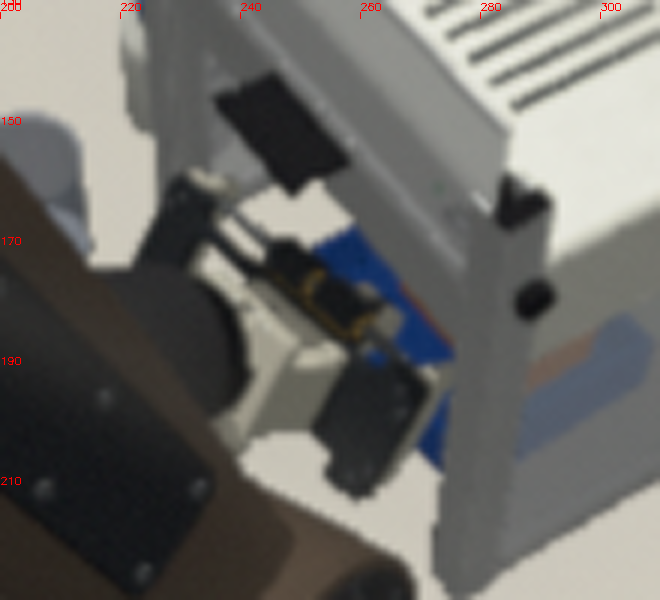

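Request:
send_rows:
  commands:
    - [1,[0.035,0.003,-0.025],[-0.0004,0.0027,0]]
    - [1,[0.035,0.003,-0.03],[-0.0004,0.0027,0]]
    - [1,[0.03,0.003,-0.035],[-0.0004,0.0027,0]]
    - [1,[0.025,0.003,-0.035],[-0.0004,0.0027,0]]
    - [1,[0,0,0],[0,0,0]]

```text
clock: 12.65
tool_pos: [0.6708, 0.1524, 0.03]
orientation: [128.7, 0.0, 103.3]
force: [-0.3, -0.2, -0.6]
opening: 0.0007
```

```bash
python3 go.py -.03 -.003 .028 51 9 4; python3 - <<'E'
from h import *
s=snap("scene","s11");crop(s,200,130,110,100,6,"s11c")
E
```

```text
t 12.65 q [  -9.7   26.7  -37.3 -140.6  -28.7   69.1] tcp [0.6708 0.1524 0.03  ] hood -0.0314 -0.0016 z [ 0.759  0.179 -0.625] x [-0.23   0.973 -0.001] F [-0.3 -0.2 -0.6] open 0.001
total shift [ 0.006 -0.005 -0.008] turn [-0.0001  0.0008 -0.002 ] min rows 0.05576701422445732 0.09085430496215101
per row 4 [ 0.0015 -0.0013 -0.002 ] [-0.      0.0002 -0.0005]
```

View pics/s11c.png

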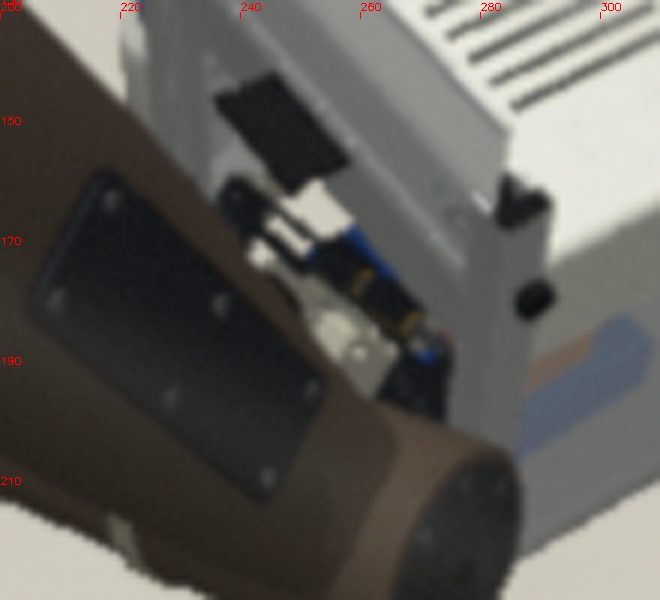

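Request:
send_rows:
  commands:
    - [1,[-0.01,-0.001,-0.01],[0,0,0]]
    - [1,[-0.03,-0.002,0],[0,0,0]]
    - [1,[-0.04,-0.002,0],[0,0,0]]
    - [1,[-0.04,-0.003,0],[0,0,0.001]]
    - [1,[-0.04,-0.003,0],[0,0,0.001]]
    - [1,[-0.04,-0.003,0],[0,0,0.001]]

```text
clock: 13.3
tool_pos: [0.6189, 0.1487, 0.031]
orientation: [128.2, 0.0, 104.4]
force: [3.1, -0.1, 2.1]
opening: 0.0007
```

```bash
python3 go.py -.15 -.003 .028 49 18 8; python3 - <<'E'
from h import *
s=snap("scene","s12");crop(s,200,130,110,100,6,"s12c")
E
```

```text
t 13.3 q [ -13.1   25.5  -44.1 -140.4  -34.6   73.6] tcp [0.6189 0.1487 0.031 ] hood -0.0834 -0.0021 z [ 0.761  0.195 -0.619] x [-0.249  0.968 -0.001] F [ 3.1 -0.1  2.1] open 0.001
total shift [-0.266 -0.02  -0.012] turn [-0.0023  0.0074  0.0199] min rows 1.3344433084649867 0.9050107755745788
per row 8 [-0.0332 -0.0025 -0.0015] [-0.0003  0.0009  0.0025]
```

View pics/s12c.png

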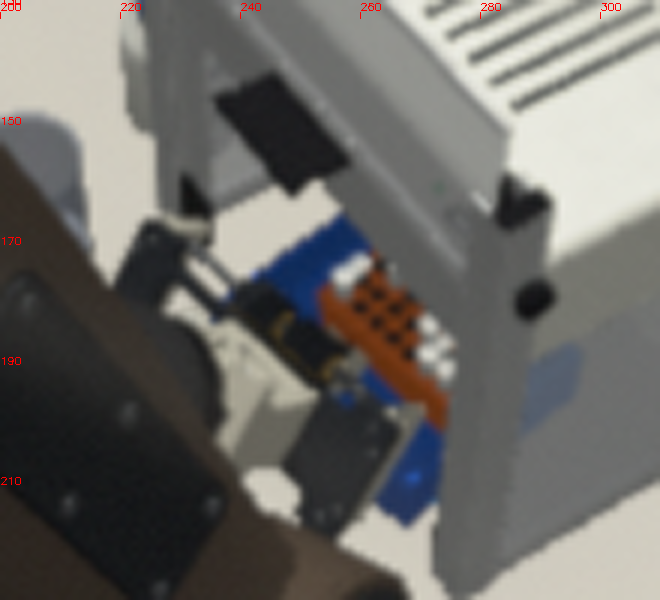

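The tray follows the pull: its front-left corner is at about (240,178) and the rack stands in it. I'll keep pulling.

Request:
send_rows:
  commands:
    - [1,[-0.04,-0.003,-0.004],[0,0.001,0.0025]]
    - [1,[-0.04,-0.003,-0.003],[0,0.001,0.0025]]
    - [1,[-0.04,-0.003,-0.002],[0,0.001,0.0025]]
    - [1,[-0.04,-0.003,0],[0,0.001,0.0025]]
    - [1,[-0.04,-0.003,0],[0,0.001,0.0025]]
    - [1,[-0.04,-0.003,0],[0,0.001,0.0025]]

```text
clock: 13.95
tool_pos: [0.5554, 0.143, 0.0296]
orientation: [130.2, -0.6, 110.0]
force: [1.6, 0.9, 1.2]
opening: 0.0003
```

```bash
python3 go.py -.225 -.003 .028 46 21 8; python3 - <<'E'
from h import *
s=snap("scene","s13");crop(s,190,130,120,100,6,"s13c")
E
```

```text
t 13.95 q [ -14.    21.   -44.3 -124.8  -31.8   62.4] tcp [0.5554 0.143  0.0296] hood -0.1471 -0.0037 z [ 0.715  0.268 -0.646] x [-0.341  0.94   0.011] F [1.6 0.9 1.2] open 0.0
total shift [-0.311 -0.017 -0.006] turn [-0.0057  0.0091  0.0129] min rows 1.5582017552667584 0.7099822418495159
per row 8 [-0.0389 -0.0021 -0.0008] [-0.0007  0.0011  0.0016]
```

View pics/s13c.png

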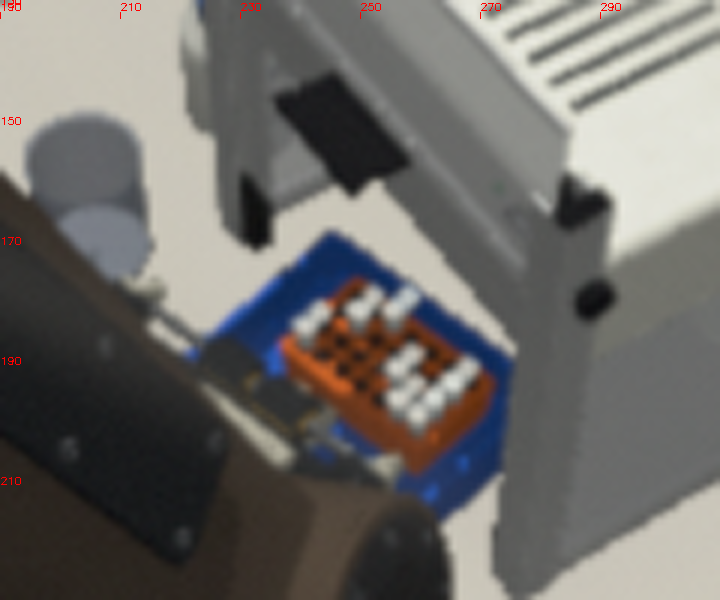

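Request:
send_rows:
  commands:
    - [1,[-0.04,-0.002,-0.002],[-0.0007,0.001,0.0016]]
    - [1,[-0.04,-0.002,-0.002],[-0.0007,0.001,0.0016]]
    - [1,[-0.04,-0.002,-0.002],[-0.0007,0.001,0.0016]]
    - [1,[-0.04,-0.002,0],[-0.0007,0.001,0.0016]]
    - [1,[-0.04,-0.002,0],[-0.0007,0.001,0.0016]]
    - [1,[-0.04,-0.002,0],[-0.0007,0.001,0.0016]]
    - [1,[-0.04,-0.002,0],[-0.0007,0.001,0.0016]]

```text
clock: 14.7
tool_pos: [0.4793, 0.1387, 0.028]
orientation: [133.5, 0.1, 114.3]
force: [2.2, 0.1, 1.0]
opening: 0.0005
```

```bash
python3 go.py -.24 -.003 .028 46 21 3; python3 - <<'E'
from kin import *
s=snap("scene","s14");crop(s,180,130,120,100,6,"s14c")
E
```

```text
t 14.7 q [ -12.8   15.   -47.1 -113.5  -28.4   53.8] tcp [0.4793 0.1387 0.028 ] hood -0.2233 -0.0033 z [ 0.662  0.297 -0.688] x [-0.411  0.912 -0.002] F [2.2 0.1 1. ] open 0.0
total shift [-0.067 -0.003 -0.   ] turn [-0.0003  0.0015  0.0009] min rows 0.33368385589527155 0.07497465300060452
per row 3 [-0.0222 -0.001  -0.    ] [-0.0001  0.0005  0.0003]
```

View pics/s14c.png

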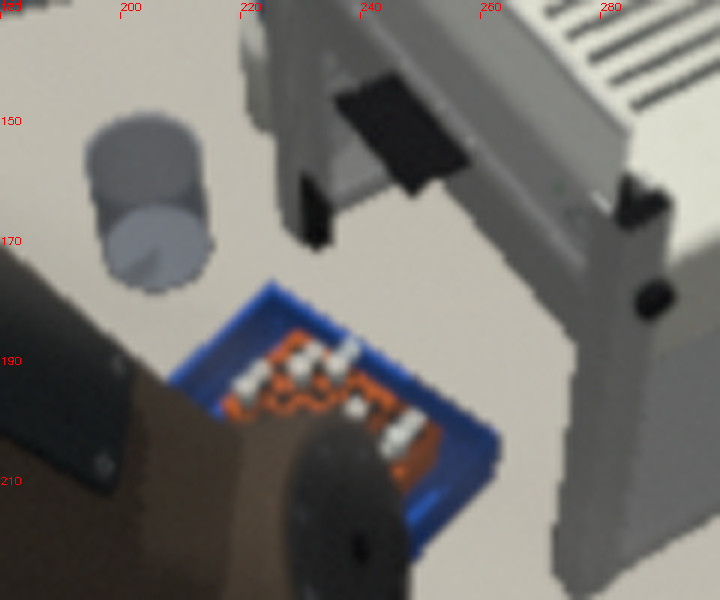

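```bash
python3 - <<'E'
from kin import *
s=load("s14")
def h(p): d=p-np.append(Hh,0);return np.round([d@ex,d@ey,d[2]],4)
for u,v in((225.2,177),(263.2,202.5),(207.5,193.5)): print(h(atz(s,u,v,.044)))
E
```

```text
[-0.1529  0.0928  0.044 ]
[-0.1003 -0.0659  0.044 ]
[-0.2385  0.0649  0.044 ]
```

Request:
send_rows:
  commands:
    - [1,[-0.04,-0.003,0],[0,0.0005,0.0005]]
    - [1,[-0.04,-0.003,0],[0,0.0005,0.0005]]
    - [1,[-0.04,-0.003,0],[0,0.0005,0.0005]]
    - [1,[0,0,0],[0,0,0]]

```text
clock: 15.15
tool_pos: [0.4443, 0.1367, 0.0279]
orientation: [134.1, -0.1, 115.0]
force: [0.9, 0.6, 0.9]
opening: 0.0004
```

```bash
python3 go.py -.24 -.003 .028 46 21 3; python3 - <<'E'
from kin import *
s=snap("scene","s15");crop(s,180,130,120,100,6,"s15c")
E
```

```text
t 15.15 q [ -14.3   13.   -50.  -111.3  -29.3   53.7] tcp [0.4443 0.1367 0.0279] hood -0.2584 -0.0031 z [ 0.65   0.304 -0.696] x [-0.422  0.906  0.002] F [0.9 0.6 0.9] open 0.0
total shift [0.074 0.005 0.   ] turn [-0.0001 -0.0004 -0.0011] min rows 0.36834258483326554 0.047945653146798696
per row 3 [0.0245 0.0016 0.0002] [-0.     -0.0001 -0.0004]
```

View pics/s15c.png

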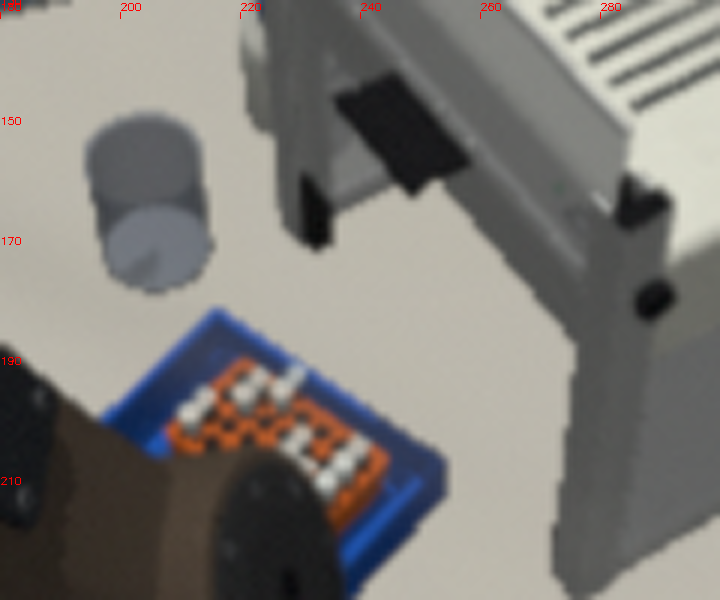

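```bash
cat > p6.py <<'E'
from path import *
from plant import sensors
from body import pts
q=sensors.get_obs()["joint_pos"]
W=[(-.258,-.003,.028,46,22),(-.25,-.003,.07,47,24),(-.24,-.003,.14,52,28),(-.22,0,.2,60,30),(-.2,0,.27,68,28),(-.128,0,.275,68,22),(-.128,0,.2,66,22),(-.2,0,.2,62,28)]
for a,b in zip(W,W[1:]):
    q=run(q,[a,b],n=6);print({k:v.tolist() for k,v in pts(q).items()})
E
python3 p6.py
```

```text
(-0.25, -0.003, 0.07, 47, 24) [ -1   4 -45 -95 -21  26] maxstep [2 2 1 3 2 5] err 0.0
{'elbow': [-0.662, -0.118, 0.789], 'J45': [-0.36, -0.143, 0.449], 'wrist': [-0.5, -0.114, 0.325]}
(-0.24, -0.003, 0.14, 52, 28) [  7  -5 -42 -79 -20   4] maxstep [2 2 1 3 1 5] err 0.0
{'elbow': [-0.758, -0.117, 0.788], 'J45': [-0.392, -0.098, 0.519], 'wrist': [-0.5, -0.141, 0.37]}
(-0.22, 0, 0.2, 60, 30) [ -4  -8 -40 -84 -32  13] maxstep [2 1 0 1 2 2] err 0.0
{'elbow': [-0.783, -0.105, 0.785], 'J45': [-0.399, -0.154, 0.546], 'wrist': [-0.501, -0.162, 0.387]}
(-0.2, 0, 0.27, 68, 28) [ -8 -12 -38 -88 -36  15] maxstep [1 1 0 1 1 0] err 0.0
{'elbow': [-0.825, -0.091, 0.778], 'J45': [-0.423, -0.173, 0.58], 'wrist': [-0.506, -0.163, 0.41]}
(-0.128, 0, 0.275, 68, 22) [ -3  -6 -33 -95 -27  17] maxstep [1 1 1 1 2 0] err 0.0
{'elbow': [-0.771, -0.107, 0.787], 'J45': [-0.366, -0.155, 0.583], 'wrist': [-0.45, -0.13, 0.415]}
(-0.128, 0, 0.2, 66, 22) [ -12    3  -39 -108  -36   40] maxstep [2 2 1 3 2 4] err 0.0
{'elbow': [-0.67, -0.126, 0.789], 'J45': [-0.345, -0.219, 0.484], 'wrist': [-0.445, -0.128, 0.352]}
(-0.2, 0, 0.2, 62, 28) [ -8  -5 -40 -91 -34  22] maxstep [1 1 0 3 1 3] err 0.0
{'elbow': [-0.754, -0.106, 0.788], 'J45': [-0.386, -0.178, 0.531], 'wrist': [-0.492, -0.155, 0.376]}
```

Request:
send_rows:
  commands:
    - [1,[0.012,0,0.015],[0,0,0]]
    - [1,[0.01,0,0.04],[0,0,0]]
    - [1,[0,0,0.05],[0,-0.001,0.001]]
    - [1,[0,0,0.05],[0,-0.001,0.001]]
    - [1,[0,0,0.05],[0,-0.002,0.002]]
    - [1,[0,0,0.06],[0.001,-0.003,0.002]]
    - [1,[0,0,0.06],[0.001,-0.003,0.002]]
    - [1,[0,0,0],[0,0,0]]

```text
clock: 16.0
tool_pos: [0.4455, 0.1327, 0.1057]
orientation: [131.3, 0.8, 117.6]
force: [0.3, 1.3, 0.3]
opening: 0.0004
```

```bash
python3 go.py -.2 0 .275 68 28 9; python3 - <<'E'
from kin import *
s=snap("scene","s16");crop(s,180,130,120,100,6,"s16c")
E
```

```text
t 16.0 q [ 11.1  -4.  -44.3 -80.1 -12.    1.5] tcp [0.4455 0.1327 0.1057] hood -0.2575 -0.0072 z [ 0.671  0.34  -0.659] x [-0.463  0.886 -0.014] F [0.3 1.3 0.3] open 0.0
total shift [0.228 0.043 0.677] turn [ 0.0283 -0.0455  0.0115] min rows 3.5781790543838534 2.320213901109801
per row 9 [0.0253 0.0048 0.0752] [ 0.0031 -0.0051  0.0013]
```

View pics/s16c.png

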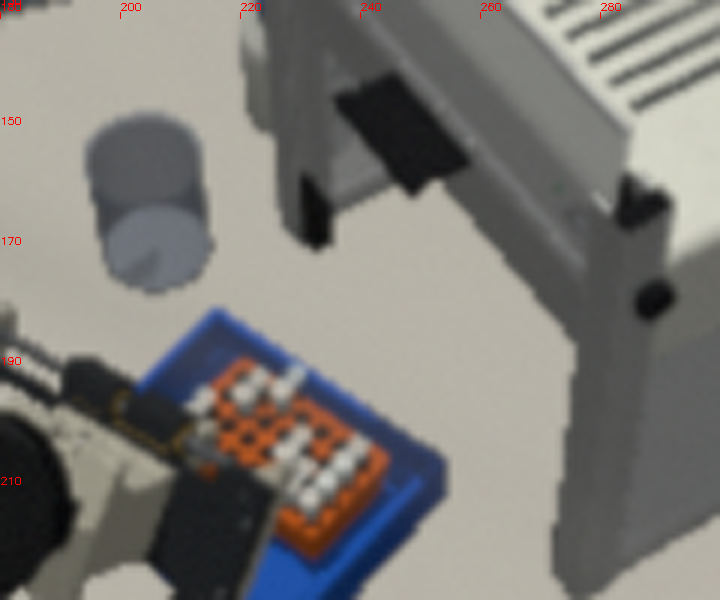

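Request:
send_rows:
  commands:
    - [1,[0.01,0.005,0.05],[0.003,-0.008,0.002]]
    - [1,[0.02,0.005,0.06],[0.003,-0.008,0.002]]
    - [1,[0.025,0.005,0.075],[0.003,-0.005,0.001]]
    - [1,[0.025,0.005,0.075],[0.003,-0.005,0.001]]
    - [1,[0.025,0.005,0.075],[0.003,-0.005,0.001]]
    - [1,[0.025,0.005,0.08],[0.003,-0.005,0.001]]
    - [1,[0.025,0.005,0.08],[0.003,-0.005,0.001]]
    - [1,[0.025,0.005,0.08],[0.003,-0.004,0.001]]
    - [1,[0.025,0.005,0.08],[0.003,-0.003,0.001]]
    - [1,[0,0,0],[0,0,0]]

```text
clock: 17.05
tool_pos: [0.4954, 0.1446, 0.2618]
orientation: [112.1, 0.2, 121.0]
force: [-0.4, 0.8, -0.4]
opening: 0.0006
```

```bash
python3 go.py -.128 0 .278 68 22 6; python3 - <<'E'
from kin import *
s=snap("scene","s17");crop(s,150,70,160,130,5,"s17c")
s=snap("top","t17");crop(s,180,90,140,120,5,"t17c")
E
```

```text
t 17.05 q [ -9.4 -12.1 -39.4 -89.1 -36.9  16.8] tcp [0.4954 0.1446 0.2618] hood -0.2069 0.0016 z [ 0.795  0.476 -0.376] x [-0.515  0.857 -0.003] F [-0.4  0.8 -0.4] open 0.001
total shift [0.316 0.013 0.065] turn [ 0.0005  0.0001 -0.015 ] min rows 1.6117527843596176 0.6338709623470132
per row 6 [0.0526 0.0022 0.0108] [ 0.0001  0.     -0.0025]
```

View pics/s17c.png

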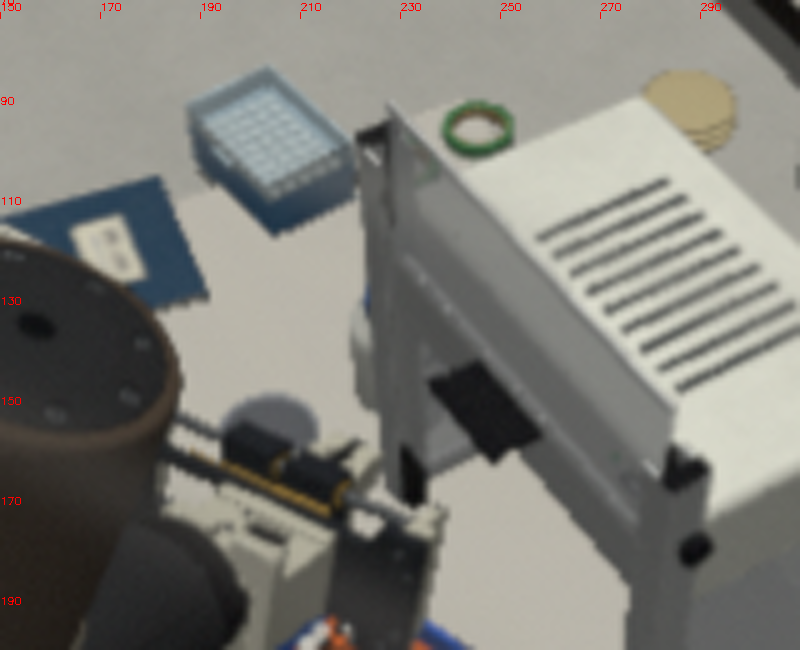

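View pics/t17c.png

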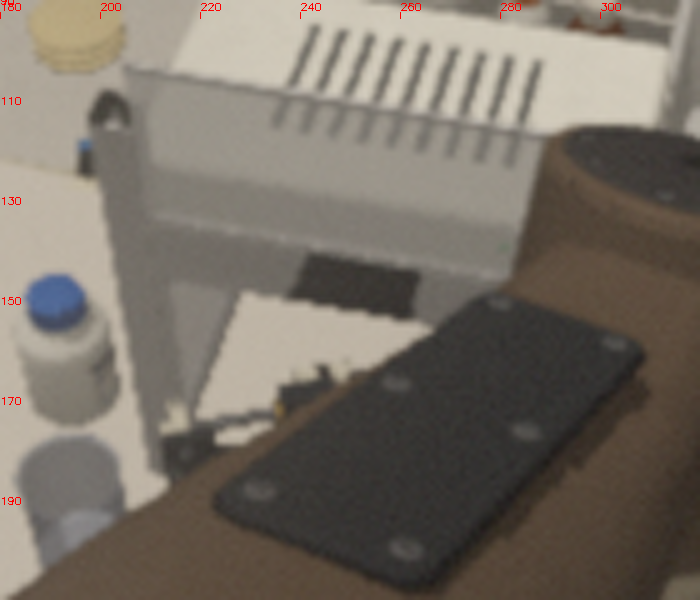

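```bash
python3 - <<'E'
from kin import *
s=load("s17");t=load("t17")
def h(p): d=p-np.append(Hh,0);return np.round([d@ex,d@ey,d[2]],4)
for a,b in(((236,146.4),(238,150)),((248.6,162.4),(262,153.4))):
    p,e=tri([(s,*a),(t,*b)]);print(h(p),e)
E
```

```text
[-0.1353  0.0403  0.2396] [0.0013 0.0013]
[-0.1378 -0.0337  0.2448] [0.0001 0.0001]
```

Request:
send_rows:
  commands:
    - [1,[0.01,0,0.06],[0,0,-0.0025]]
    - [1,[0.05,0.002,0.03],[0,0,-0.0025]]
    - [1,[0.06,0.002,0.01],[0,0,-0.0025]]
    - [1,[0.06,0.002,0.01],[0,0,-0.0025]]
    - [1,[0.06,0.002,0.01],[0,0,-0.0025]]
    - [1,[0.06,0.002,0],[0,0,-0.0025]]
    - [1,[0.04,0.002,0],[0,0,0]]
    - [1,[0,0,0],[0,0,0]]

```text
clock: 17.95
tool_pos: [0.5794, 0.1479, 0.28]
orientation: [113.1, -0.1, 115.3]
force: [-0.9, -0.1, 0.1]
opening: 0.0003
```

```bash
python3 go.py -.126 0 .19 66 22 6; python3 - <<'E'
from kin import *
s=snap("scene","s18");crop(s,170,80,140,120,5,"s18c")
E
```

```text
t 17.95 q [  0.6  -7.3 -31.9 -88.8 -22.6   8.8] tcp [0.5794 0.1479 0.28  ] hood -0.1229 -0.0004 z [ 0.832  0.394 -0.392] x [-0.427  0.904  0.003] F [-0.9 -0.1  0.1] open 0.0
total shift [-0.013  0.001 -0.36 ] turn [-0.0015  0.0022  0.0009] min rows 1.8017825069999844 0.11814150886540688
per row 6 [-0.0021  0.0001 -0.06  ] [-0.0002  0.0004  0.0001]
```

View pics/s18c.png

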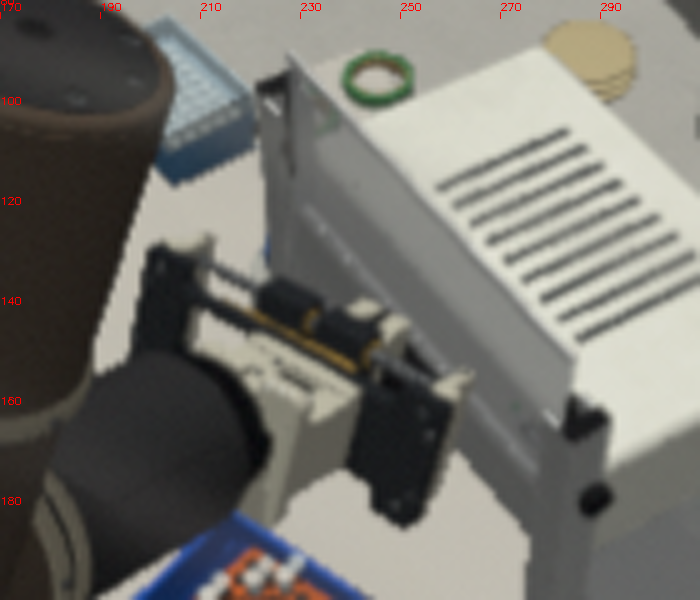

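Request:
send_rows:
  commands:
    - [1,[-0.01,0,-0.05],[0,0,0]]
    - [1,[0,0,-0.05],[0,0,0]]
    - [1,[0,0,-0.05],[0,0,0]]
    - [1,[0,0,-0.05],[0,0,0]]
    - [1,[0,0,-0.05],[0,0,0]]
    - [1,[0,0,-0.05],[0,0,0]]
    - [1,[0,0,-0.05],[0,0,0]]

```text
clock: 18.7
tool_pos: [0.5759, 0.1482, 0.1974]
orientation: [112.2, 0.2, 115.4]
force: [-0.4, 1.2, -0.9]
opening: 0.0002
```

```bash
python3 go.py -.126 0 .19 66 22 6; python3 - <<'E'
from kin import *
s=snap("scene","s19");crop(s,170,80,140,130,5,"s19c")
E
```

```text
t 18.7 q [ -15.9    5.3  -40.6 -111.3  -40.9   45.7] tcp [0.5759 0.1482 0.1974] hood -0.1263 0.0002 z [ 0.837  0.396 -0.378] x [-0.429  0.903 -0.003] F [-0.4  1.2 -0.9] open 0.0
total shift [ 0.001 -0.001 -0.03 ] turn [-0.0017  0.0047  0.0005] min rows 0.14811165213192473 0.21071732498559462
per row 6 [ 0.0002 -0.0001 -0.0049] [-0.0003  0.0008  0.0001]
```

View pics/s19c.png

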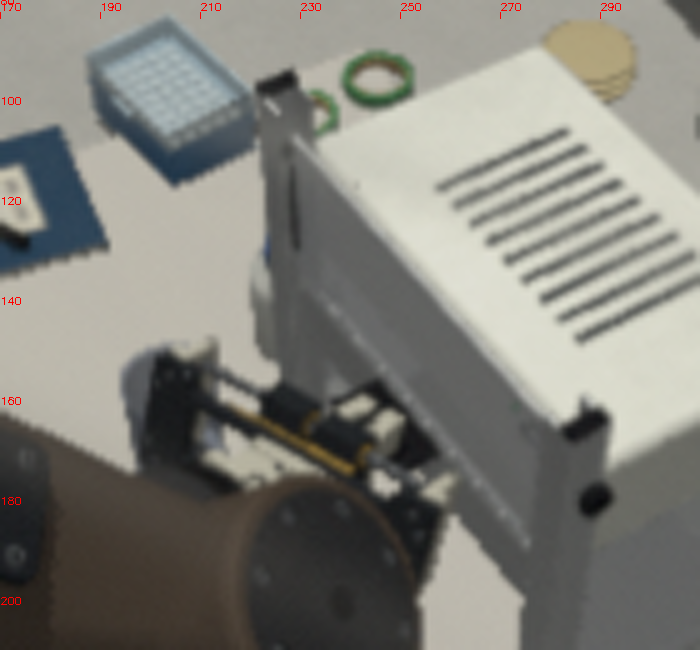

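Request:
send_rows:
  commands:
    - [1,[0,0,-0.05],[0,0.001,0]]
    - [1,[0,0,-0.03],[0,0.001,0]]
    - [1,[0,0,0],[0,0,0]]
    - [1,[-0.05,0,0.04],[0,0,0.001]]
    - [1,[-0.08,0,0.04],[0,0,0.002]]
    - [1,[-0.08,0,0.04],[0,0,0.002]]
    - [1,[-0.06,0,0.04],[0,0,0.002]]
    - [1,[0,0,0],[0,0,0]]

```text
clock: 19.55
tool_pos: [0.5046, 0.1457, 0.2157]
orientation: [113.2, -0.4, 117.8]
force: [1.7, 0.2, 0.5]
opening: 0.0005
```

```bash
python3 go.py -.2 0 .22 62 28 6; python3 - <<'E'
from kin import *
s=snap("scene","s20");crop(s,170,80,140,140,5,"s20c")
s=snap("top","t20");crop(s,170,90,140,120,5,"t20c")
E
```

```text
t 19.55 q [-14.2  -5.3 -43.  -99.6 -38.7  31.5] tcp [0.5046 0.1457 0.2157] hood -0.1977 0.0021 z [ 0.812  0.43  -0.394] x [-0.466  0.885  0.007] F [1.7 0.2 0.5] open 0.0
total shift [-0.009 -0.009  0.017] turn [-0.0075  0.011   0.0107] min rows 0.10664150326051962 0.7246244487052016
per row 6 [-0.0015 -0.0015  0.0029] [-0.0013  0.0018  0.0018]
```

View pics/s20c.png

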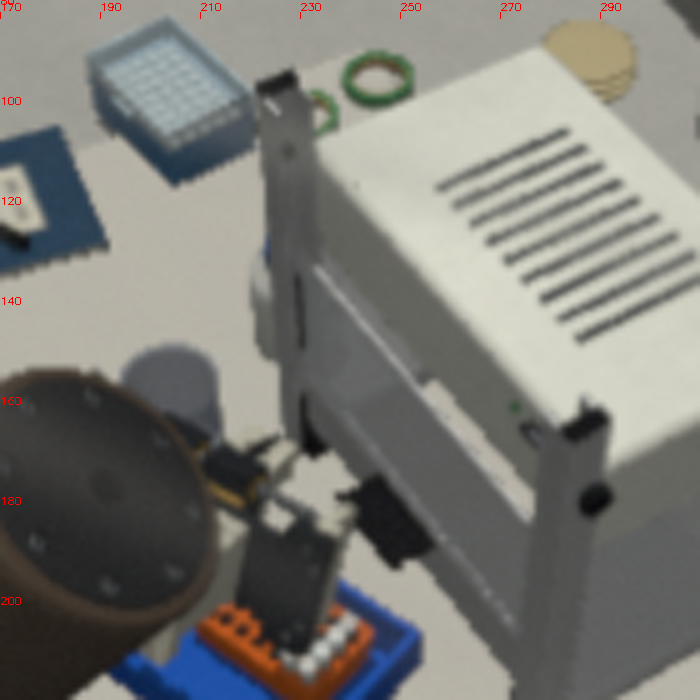

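View pics/t20c.png

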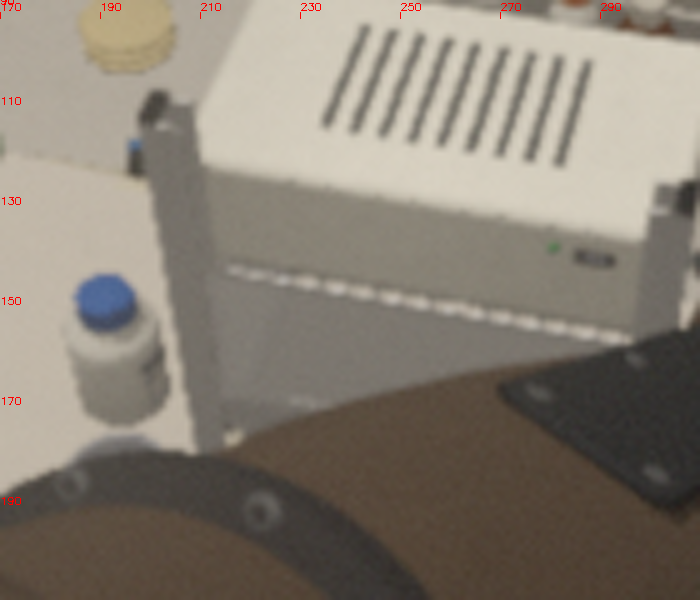

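Request:
send_rows:
  commands:
    - [1,[-0.01,0,0.06],[0,-0.001,0]]
    - [1,[-0.01,0,0.06],[0,-0.001,0]]
    - [1,[-0.01,0,0.06],[0,-0.001,0]]
    - [1,[-0.02,0,0.06],[0,-0.001,0]]
    - [1,[-0.02,0,0.06],[0,0,0]]
    - [1,[0,0,0],[0,0,0]]
    - [1,[0,0,0],[0,0,0]]

```text
clock: 20.35
tool_pos: [0.4905, 0.1476, 0.2886]
orientation: [112.2, -0.2, 117.7]
force: [-0.3, 0.4, 0.3]
opening: 0.0005
```

```bash
python3 - <<'E'
from st import *
from kin import *
show()
s=snap("scene","s21");crop(s,170,90,130,130,5,"s21c")
a=load("scene0")
d=cv2.absdiff(s["color"],a["color"]).max(2)
print("timer diff",d[305:345,235:270].mean(),"bottle",d[130:152,221:228].mean(),"beaker",d[150:180,194:214].mean(),d[88:105,225:240].mean())
E
```

```text
t 20.35 q [  5.1 -18.5 -38.7 -80.6 -21.2  -1.4] tcp [0.4905 0.1476 0.2886] hood -0.2116 0.0049 z [ 0.819  0.431 -0.378] x [-0.464  0.886  0.004] F [-0.3  0.4  0.3] open 0.0
timer diff 23.312142857142856 bottle 14.019480519480519 beaker 49.56166666666667 18.63137254901961
```

View pics/s21c.png

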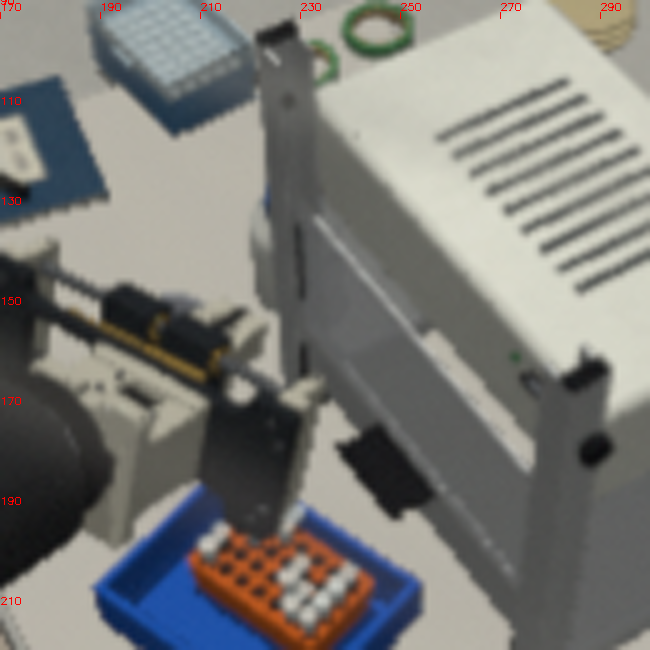

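View pics/s21.png

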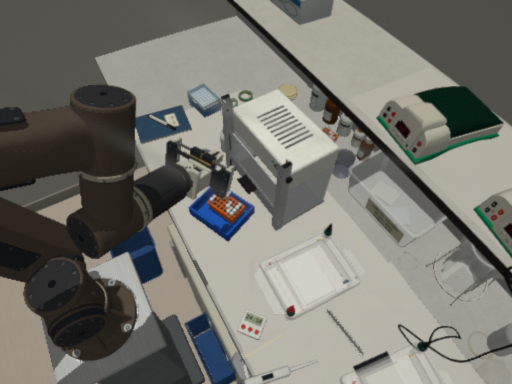

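```bash
python3 - <<'E'
from kin import *
s=load("s21")
def h(p): d=p-np.append(Hh,0);return np.round([d@ex,d@ey,d[2]],4)
for n,u,v in(("fl",189.5,207.5),("rr",254,206)): print(n,h(atz(s,u,v,.044)),h(depth(s,u+(2 if n=='fl' else -2),v)))
E
```

```text
fl [-0.3152  0.0479  0.044 ] [-0.31    0.0432  0.0459]
rr [-0.1335 -0.061   0.044 ] [-0.1391 -0.0576  0.0443]
```

```bash
python3 -c "
from plant import order
print(order.close_job())"
```

```text
the job is handed in; nothing more can be done
None
```

The job is done and handed in at about 20 s of the 70 s allowed. The hand-in reports no verdict, so these are my own last checks.

**What I did:** I lifted the sash from under the black pull to about 0.157 m, and it stayed up on its own after I backed away. I hooked the tray's front wall from inside with the shut fingers and pulled it out. Then I pushed the pull down past the brake, and the sash sank shut.

**Last checks:**
- **Sash:** its top edge is within about a pixel of its closed position in the first picture.
- **Tray:** its middle is about 0.224 m in front of the hood's origin, and its nearest rear corner is at about x = -0.134. It is flat, with both measured rim corners about 44–46 mm high, but turned about 18° because I pulled left of its middle.
- **Rack:** it stands upright in the tray.
- **Bottle, beaker and timer:** I moved none of them as far as the pictures show. The beaker was hidden behind the gripper in the last picture, so I rely on earlier ones for it.
- **Contact:** the gripper was clear of everything, with about 0.5 N on the wrist.

One check disagreed: a rough image comparison at the timer gave a clear difference from the first picture. By eye the timer is in the same place, about (252,324), and I did not look into it further.

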